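# Set a bento lid to its vent mark

## Robot

A 6-joint arm with a two-finger parallel gripper is mounted at the origin on the work surface. World frame = base frame: x ahead of the robot, y to its left, z up, the work surface at z = 0. Lengths are in m, angles in rad, forces in N, time in s.
With the tool pointing down it reaches from about 0.4 to 0.825 m from the base axis. Payload 7 kg.
Tool frame: the origin (TCP) lies midway between the tips of the shut fingers; the grasp point (between the pads) lies 19 mm behind it; z points along the fingers, x is the direction in which the jaws open and shut, and the axes are right-handed (so a half turn about z gives the same grasp; the last joint's range is limited). The gripper opens to 88 mm and grips with 3 to 60 N. Pads are 19 mm wide; open, the fingers measure 130 mm over their backs; the gripper's body (78 mm by 193 mm) begins 47 mm behind the grasp point.
Start: joints at [1.418, 0.359, 0.012, 0, -1.224, -0.288], TCP at [0.288, 0.61, 0.197] pointing down, gripper open.
Joint ranges: [-3.07, 3.07], [-1.43, 2.12], [-1.02, 1.25], [-3.03, 1.67], [-3.05, -0], [-3.03, 3.03]. Speed limits (rad/s): [2.39, 2.39, 3.01, 3.14, 3.14, 3.14].

## Interface

Orientations are given as [roll, pitch, yaw] about the fixed x, y, z axes, in that order (R = Rz(yaw) Ry(pitch) Rx(roll)).
In Python, from station import arm, grab_frame, camera_params gives the robot as it stands.
- The arm moves only by the shell command python3 -m handwheel 'ROWS' [FORCE]. ROWS is JSON, a list that holds one entry, the list of rows, each a list of 5 numbers: the finger opening in m, from 0 to 0.0876, then the shift along the tool's x, y, z in m, then the turn about the tool's z in degrees. A call has 1 to 20 rows; each row is the pose to reach, as a shift and turn from the pose measured when the call began, along the tool's axes at that moment; what a row does not reach only later rows make up. A row lasts 1/12 s, in which the tool goes at most 41.7 mm and 7.16 degrees, less where a joint would pass 70% of its speed; a pose out of reach is approached as far as the arm can. A call with a gripper value outside its range is refused whole. The fingers move at their own pace and stop on an object; FORCE is the grip in N (left out, the last holds). Time passes only in rows, so rows that repeat a pose let the fingers close. It gives the time, the measured TCP pose, the force and the opening at its end, in the units of the state.
- arm.get_state(): the state, without advancing time (a new reading comes with each control period).
- grab_frame(name): name is "side" or "top"; returns the picture (420x560x3 uint8, blue, green, red); there is no depth.
- camera_params(name): a dict with "intrinsics" (3x3 intrinsics, pixels), "k1" (the pictures are not rectified: a ray, as slopes to the right and down, at radius r is drawn at 1 + k1 r^2 times it, then the intrinsics apply), "R" (3x3) and "t" (3): a world point X has camera coordinates R X + t. Camera axes: x right, y down, z forward; pixel columns grow to the right and rows downward; lengths in m; the calibration is good to about 2 mm. A picture is of the moment at which its call begins. camera_params takes no time and is no camera call.
- arm.job_done(): hands the job in, once; it reports no verdict.
The state is a dict: "t": time; "q": joint angles; "qd": joint speeds; "joint_efforts": joint torques, N m; "eef_pos": TCP position; "ee_rot": TCP orientation; "force": force on the tool from outside, world axes, zero at the start; "moment": the same for the moment, N m; "width": finger opening in m.
Only numpy, scipy, OpenCV 4.12 (cv2) and the standard library are available. Lean on these libraries where they do the work, as an engineer would, in place of code of your own. Each camera call takes 0.05 s, during which the arm holds its last target.

## Task

Get the purple bento box ready for warming: first take the chrome spring clip off the end of its shut lid and put it in the half-open tray drawer below. Then, pressing gently with a fingertip on the ribbed rubber grip in its middle, slide the lid open along its rails until its trailing edge (white band) meets the scribed white vent line, without running past it, and let go. Leave the box where it stands, the drawer open and everything else alone.

Things in the scene. Friction and masses are not known exactly. Their poses are not given: they have to be found in the camera images.
- bento: purple bento box, open tub 190 (its x) x 110 (its y) x 52 mm, loose on the drawer unit, about 0.65 kg; origin under its centre, z up. Two side rails 8 mm wide run along its long edges, tops 60 mm above the origin; between them lies the lid. More than 20 N on box or lid is rough
- lid: lilac lid, rigid, 190 x 92 x 4 mm, top face 56 mm above the box's origin (4 mm below the rail tops), no handle; origin under its centre. Slides along the box's x: +x opens, overhanging that end; travel 90 mm, no stop at the mark; starts 0 to 5 mm open. Friction of 2.5 N holds it. A fingertip pressing its grip with 5 to 12 N carries it; tenths of a mm make newtons
- lid_edge (a point): middle of the lid's trailing (-x) edge, on its top face, marked with a white band 3 mm wide; moves with the lid; axes those of the box
- vent_line (a point): middle between the two scribed white marks (2.4 mm wide, across the tops of both side rails), at lid-top height, 55 mm from the box's centre towards -x; axes of the box. The lid is right when lid_edge has x = 0 here; before that its x is negative
- thumb_spot (a point): point on the lid's top face (lid height, not grip height) under the middle of the dark ribbed rubber grip, 100 (x) x 80 (y) mm, firm, glued on the lid's middle, 45 to 145 mm ahead (+x) of the trailing edge. The grip's thickness differs from box to box: its top is 2 to 12 mm above the lid and is not reported, so feel for it. Press only on it, not on the bare ends of the lid
- clip: chrome spring clip, 44 (its x) x 24 (its y) mm, 35 g: 4 mm plate, on it a block 20 x 24 mm up to z 16 mm (centre at x +4), and at the -x end a leg down to z -22 mm. Origin under the plate's centre. At the start its plate lies on the lid's trailing end, axes as the box's, leg outside the end wall; lifts straight off. Grasp across the 24 mm
- unit: low white drawer unit, 260 (x) x 360 (y) mm, its top 85 mm above its origin (centre of the underside), fixed; stands on adjustable feet, so the origin is 0 to 10 mm above the counter; front faces its -x
- unit_drawer0 (a joint): how far the tray drawer is pulled out towards the unit's -x, in m (0 shut); it slides easily
- tray_mid (a point): point on the tray drawer's floor, 55 mm behind the inside of its front panel, midway between its side walls; axes of the unit; moves with the drawer. The exposed part is 100 to 140 mm deep (x) from the front panel and 318 mm wide (y); side walls 41 mm, front panel about 50 mm above this floor
- cup: pink plastic cup, 74 mm across, 85 mm tall; bystander, origin under its centre
- mug: white ceramic mug, 82 mm across, 95 mm tall, handle towards its +y; bystander, origin under its centre
- spoon: steel teaspoon, 140 mm long, lying along its x; bystander, origin under its centre
- soy: brown glass sauce bottle with a red cap, 48 mm across, 130 mm tall; bystander, origin under its centre
- jar: jar with a green cap, 68 mm across, 90 mm tall; bystander, origin under its centre
Not all that is in view belongs to the job. Several things have the shape of the clip; the one meant has the colours described above.

How it is judged:
On the way:
1. the clip lies released in the tray drawer, the lid not yet slid (edge still 25 mm or more short of the line) (x of clip in the frame of tray_mid between -0.06 and 0.085 m and y of clip in the frame of tray_mid between -0.165 and 0.165 m and z of clip in the frame of tray_mid between -0.005 and 0.045 m and contact force between the fingers and clip below 0.1 N and linear speed of clip below 0.02 m/s and x of lid_edge in the frame of vent_line below -0.025 m), for 0.2 s.
At the end, for the whole second after the job is handed in: the lid's trailing edge lies within 3 mm of the vent line; the clip lies at rest in the tray drawer, which is still at least 80 mm open; the box stands level and still; nothing is held (x of lid_edge in the frame of vent_line between -0.003 and 0.003 m and x of clip in the frame of tray_mid between -0.06 and 0.085 m and y of clip in the frame of tray_mid between -0.165 and 0.165 m and z of clip in the frame of tray_mid between -0.005 and 0.045 m and contact force between the fingers and clip below 0.1 N and linear speed of clip below 0.02 m/s and value of joint unit_drawer0 above 0.08 m and linear speed of bento below 0.01 m/s and angle between bento's own z axis and vertical below 0.05 rad); the robot touches nothing.
It fails at once if a bare end of the lid, instead of the rubber grip, is pressed with more than 8 N (contact force between the fingers and bento above 8 N and (x of the grasp point in the frame of lid_edge below 0.035 m or x of the grasp point in the frame of lid_edge above 0.155 m)).
It fails at once if the box or its lid is pressed or pushed with more than 20 N (contact force between any of the fingers, the arm and bento above 20 N).
It fails at once if the lid's edge runs more than 8 mm past the vent line (x of lid_edge in the frame of vent_line above 0.008 m).
It fails at once if the box is shifted more than 15 mm (distance of bento from where it was at the start of the episode above 0.015 m).
It fails at once if a bystander is moved more than 30 mm (distance of any of cup, mug, spoon, soy, jar from where it was at the start of the episode above 0.03 m).
It also fails if it takes over 72 s, if anything falls off the work surface, if the arm or the gripper's body presses on something with over 40 N, if the wrist force passes 120 N, or if a joint passes its speed limit or range.

## Working session

There is one attempt and no reset: what is moved stays moved. The work goes in short steps, Python scripts to look and compute and a shell command to move; the robot and the scene stay as the last step left them, time stands still between calls to the robot, and variables do not carry over. Pictures are saved under pics/ and viewed, and the job is handed in when it is done.

```bash
ls; mkdir -p pics
python3 - <<'E'
from station import arm, grab_frame, camera_params
import cv2
s=arm.get_state();print({k:s[k] for k in('t','eef_pos','ee_rot','force','width')})
for n in('side','top'):
    cv2.imwrite(f'pics/{n}0.png',grab_frame(n)); p=camera_params(n);print(n,p)
E
```

```text
pics
{'t': 0.0, 'eef_pos': array([0.28777263, 0.60998342, 0.19602129]), 'ee_rot': array([-3.14146598e+00, -1.65799984e-03, -2.01168076e+00]), 'force': array([-0.03639007, -0.04492452, -0.33634164]), 'width': 0.08756550066401085}
side {'intrinsics': array([[413.19246426,   0.        , 279.88531212],
       [  0.        , 413.19246426, 205.06547151],
       [  0.        ,   0.        ,   1.        ]]), 'k1': -0.016984032107395047, 'R': array([[ 0.992296  , -0.12284542,  0.01605152],
       [-0.06267997, -0.60956203, -0.79025651],
       [ 0.10686379,  0.78316226, -0.61256591]]), 't': array([-0.4602444 ,  0.12073681,  1.24753999])}
top {'intrinsics': array([[454.18462037,   0.        , 283.42872504],
       [  0.        , 454.18462037, 214.39917398],
       [  0.        ,   0.        ,   1.        ]]), 'k1': -0.01972635059776186, 'R': array([[ 0.01895324, -0.99980442,  0.0056481 ],
       [-0.98038212, -0.01969297, -0.19612006],
       [ 0.19619293, -0.00182018, -0.98056362]]), 't': array([-0.01845017,  0.50644991,  1.50988933])}
```

View pics/side0.png

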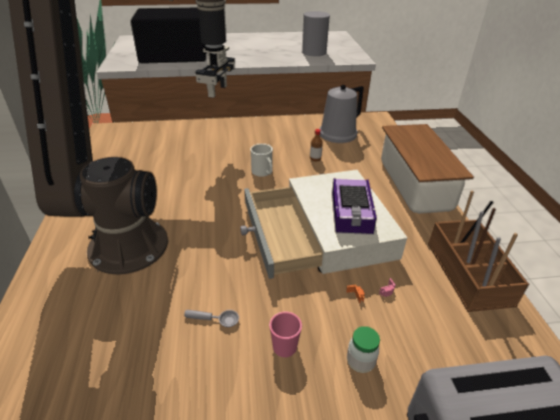

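View pics/top0.png

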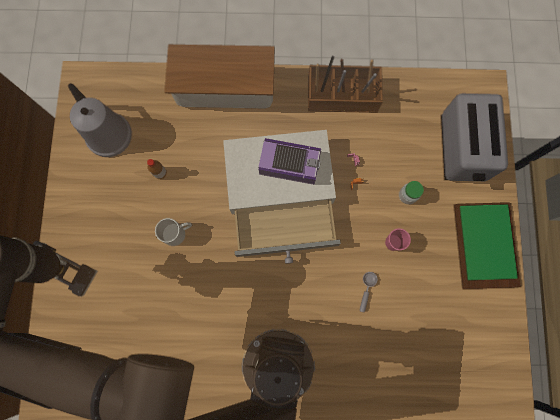

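Run:
```python
import cv2,numpy as np
a=cv2.imread('pics/side0.png')[165:305,300:410];b=cv2.imread('pics/top0.png')[125:200,245:375]
cv2.imwrite('pics/side_c.png',cv2.resize(a,None,fx=4.2,fy=4.2,interpolation=cv2.INTER_CUBIC))
cv2.imwrite('pics/top_c.png',cv2.resize(b,None,fx=6,fy=6,interpolation=cv2.INTER_CUBIC))
```

```text
(no output)
```

View pics/side_c.png

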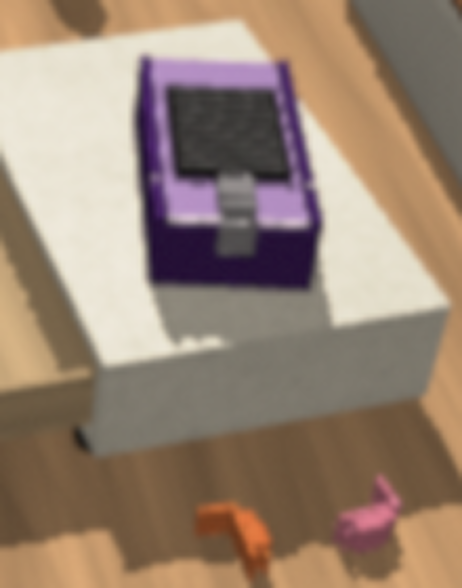

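View pics/top_c.png

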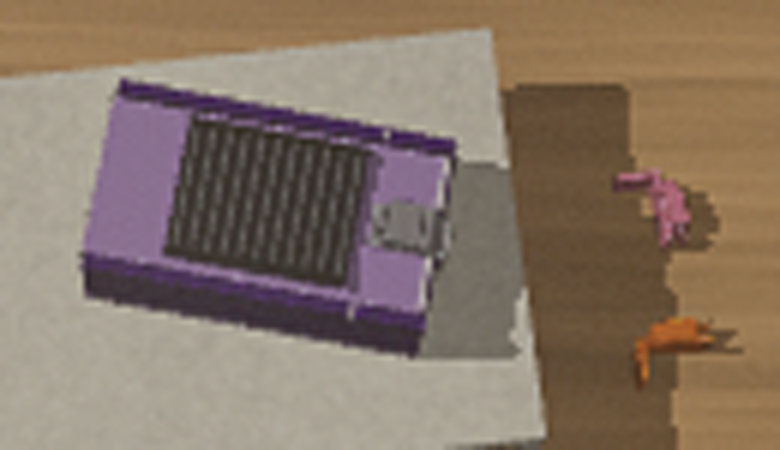

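```bash
cat > h.py <<'E'
import cv2,numpy as np
from station import camera_params
P={n:camera_params(n) for n in('side','top')}
def und(n,uv):
    p=P[n];return cv2.undistortPoints(np.array(uv,float).reshape(-1,1,2),p['intrinsics'],np.array([p['k1'],0,0,0.]))[:,0]
def tri(us,ut):
    M=[np.c_[P[n]['R'],P[n]['t']] for n in('side','top')]
    X=cv2.triangulatePoints(M[0],M[1],und('side',us).T,und('top',ut).T);return (X[:3]/X[3]).T
def plane(n,uv,z):
    p=P[n];u=und(n,uv);d=np.c_[u,np.ones(len(u))]@p['R'];c=-p['R'].T@p['t']
    return c+d*((z-c[2])/d[:,2])[:,None]
def proj(n,X):
    p=P[n];r=cv2.Rodrigues(p['R'])[0]
    return cv2.projectPoints(np.array(X,float).reshape(-1,1,3),r,p['t'],p['intrinsics'],np.array([p['k1'],0,0,0.]))[0][:,0]
E
python3 - <<'E'
import cv2
a=cv2.imread('pics/side0.png')[170:240,325:385];b=cv2.imread('pics/top0.png')[132:190,255:328]
cv2.imwrite('pics/side_d.png',cv2.resize(a,None,fx=8,fy=8,interpolation=cv2.INTER_NEAREST))
cv2.imwrite('pics/top_d.png',cv2.resize(b,None,fx=10,fy=10,interpolation=cv2.INTER_NEAREST))
E
```

```text
(no output)
```

View pics/side_d.png

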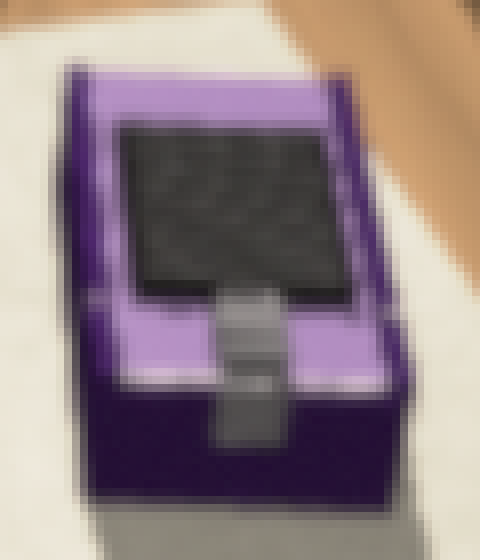

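View pics/top_d.png

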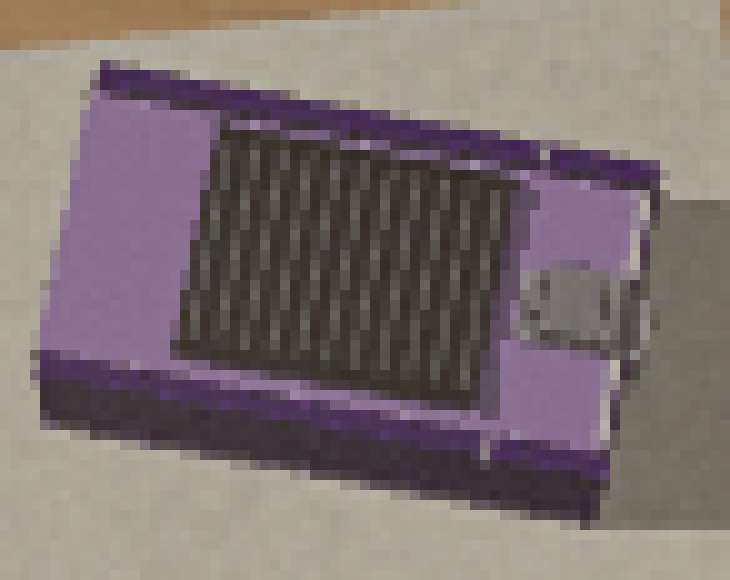

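Run:
```python
from h import *
S=lambda x,y:(325+x/8-.5,170+y/8-.5)
T=lambda x,y:(255+x/10-.5,132+y/10-.5)
s=[S(97,298),S(385,308),S(340,73),S(408,378)]
t=[T(487,447),T(543,157),T(100,62),T(660,162)]
X=tri(s,t);print(X.round(4))
for z in(.145,.150,.155):
    R=plane('top',[T(487,447),T(543,157),T(100,62),T(660,162),T(40,378),T(608,475)],z)
    m=(R[0]+R[1])/2; print(z,R[:,:2].round(4).tolist()); 
    print(' mid',m.round(4),'d marks',np.linalg.norm(R[0]-R[1]),'len',np.linalg.norm(R[2]-R[3]),np.linalg.norm(R[4]-R[5]),'wid',np.linalg.norm(R[3]-R[5]),np.linalg.norm(R[2]-R[4]))
    print(' yaw along',[np.degrees(np.arctan2(*(a-b)[[1,0]])) for a,b in((R[2],R[3]),(R[4],R[5]))],'from cross',[np.degrees(np.arctan2(*(a-b)[[1,0]]))+90 for a,b in((R[1],R[0]),(R[2],R[4]),(R[3],R[5]))],'ctr',R[2:].mean(0))
c=-P['top']['R'].T@P['top']['t'];print(c)
```

```text
[[ 0.6142 -0.0704  0.1525]
 [ 0.7136 -0.0878  0.1536]
 [ 0.7427  0.0596  0.1523]
 [ 0.7112 -0.1263  0.1538]]
0.145 [[0.6167, -0.0708], [0.7171, -0.0884], [0.7474, 0.0597], [0.7162, -0.1273], [0.6373, 0.0764], [0.6081, -0.1105]]
 mid [ 0.6669 -0.0796  0.145 ] d marks 0.10191535512161463 len 0.18953959686173866 0.18918535282351878 wid 0.10945243080820052 0.11136673836668608
 yaw along [np.float64(80.54222215473118), np.float64(81.12061941554585)] from cross [np.float64(80.06131596038054), np.float64(81.36743371045901), np.float64(81.19136683274716)] ctr [ 0.67722304 -0.02542193  0.145     ]
0.15 [[0.6153, -0.0706], [0.7153, -0.0881], [0.7455, 0.0595], [0.7144, -0.1268], [0.6357, 0.0761], [0.6066, -0.1101]]
 mid [ 0.6653 -0.0793  0.15  ] d marks 0.10156024236236677 len 0.1888791671438811 0.18852615742975024 wid 0.10907105594408599 0.11097869331005399
 yaw along [np.float64(80.54222215473119), np.float64(81.12061941554583)] from cross [np.float64(80.06131596038055), np.float64(81.36743371045901), np.float64(81.19136683274718)] ctr [ 0.67556242 -0.0253533   0.15      ]
0.155 [[0.6138, -0.0703], [0.7135, -0.0878], [0.7436, 0.0592], [0.7126, -0.1264], [0.6342, 0.0758], [0.6052, -0.1098]]
 mid [ 0.6637 -0.0791  0.155 ] d marks 0.1012051296031187 len 0.18821873742602357 0.18786696203598155 wid 0.10868968107997146 0.11059064825342221
 yaw along [np.float64(80.54222215473116), np.float64(81.12061941554585)] from cross [np.float64(80.06131596038053), np.float64(81.36743371045903), np.float64(81.19136683274716)] ctr [ 0.6739018  -0.02528467  0.155     ]
[ 0.20063452 -0.00572479  1.57997174]
```

```bash
cat >> h.py <<'E'
YAW=np.radians(80.9);U=np.array([np.cos(YAW),np.sin(YAW)]);V=np.array([-U[1],U[0]]);BC=np.array([.6755,-.0253])
def loc(X): return np.array(X)[...,:2]@np.c_[U,V]-BC@np.c_[U,V]
def shift(st,tgt,yaw=None):
    "shift in tool axes, and turn deg about tool z"
    from scipy.spatial.transform import Rotation as R
    r=R.from_euler('xyz',st['ee_rot']);d=r.inv().apply(np.array(tgt)-st['eef_pos'])
    y=r.as_euler('xyz')[2];t=None if yaw is None else -np.degrees((yaw-y+np.pi)%(2*np.pi)-np.pi)
    return (d*1000).round(1),t
E
python3 - <<'E'
from h import *
from station import arm
T=lambda x,y:(255+x/10-.5,132+y/10-.5)
S=lambda x,y:(325+x/8-.5,170+y/8-.5)
blk=plane('top',[T(578,305)],.162);print('block',blk,loc(blk))
print('clip exp block',BC-.073*U)
print('edge',loc(plane('top',[T(646,210),T(606,420)],.146)))
print('grip corners z.15',loc(plane('top',[T(222,127),T(522,185),T(178,355),T(475,405)],.15)).round(4))
# unit corners in pixel coords
print('unit',plane('top',[(224,139),(328,131)],.09).round(4), 'drawer front',plane('top',[(236,253),(340,243)],.07).round(4))
st=arm.get_state()
print(shift(st,[*(BC-.073*U),.22],np.radians(-189.1)))
E
python3 - <<'E'
import cv2
a=cv2.imread('pics/side0.png')[170:280,230:340];b=cv2.imread('pics/top0.png')[190:275,220:350]
cv2.imwrite('pics/side_e.png',cv2.resize(a,None,fx=5,fy=5,interpolation=cv2.INTER_CUBIC))
cv2.imwrite('pics/top_e.png',cv2.resize(b,None,fx=6,fy=6,interpolation=cv2.INTER_CUBIC))
E
```

```text
block [[ 0.66048761 -0.09919896  0.162     ]] [[-0.07534319  0.00313572]]
clip exp block [ 0.66395446 -0.09738121]
edge [[-0.09234246 -0.03862274]
 [-0.09108347  0.03507621]]
grip corners z.15 [[ 0.0508 -0.0405]
 [-0.0505 -0.0384]
 [ 0.0508  0.0395]
 [-0.0479  0.0389]]
unit [[ 0.7607  0.2022  0.09  ]
 [ 0.7976 -0.1579  0.09  ]] drawer front [[ 0.3684  0.147   0.07  ]
 [ 0.4088 -0.2     0.07  ]]
(array([ 479.3, -642.1,  -23.1]), np.float64(73.83827351090561))
```

View pics/side_e.png

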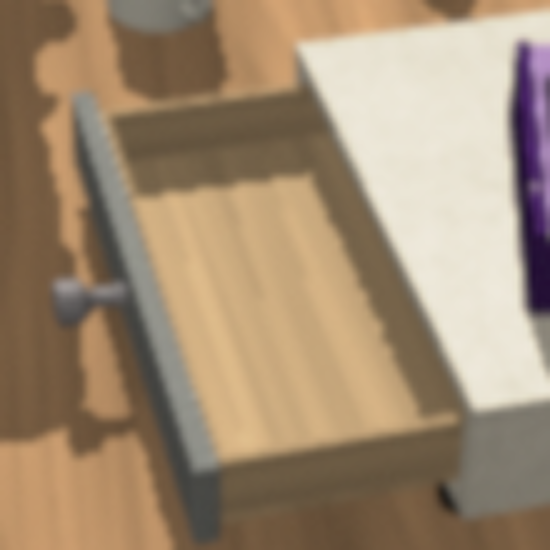

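View pics/top_e.png

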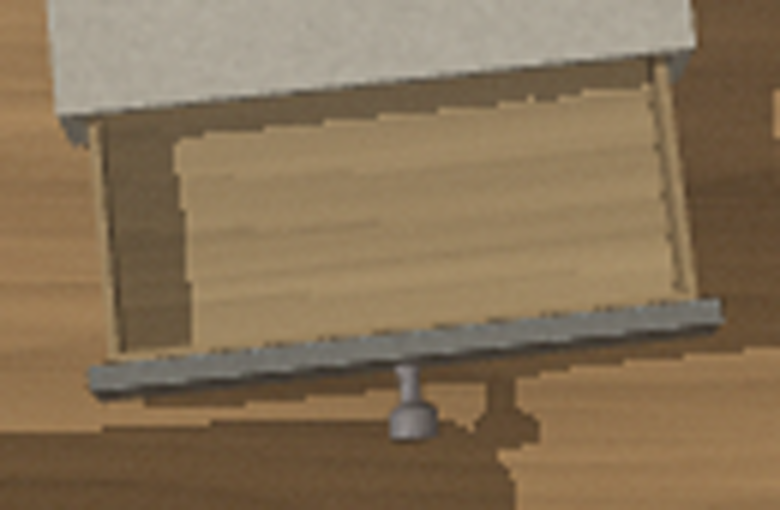

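```bash
python3 -m handwheel '[[[0.044,0.479,-0.642,-0.044,74],[0.044,0.479,-0.642,-0.044,74],[0.044,0.479,-0.642,-0.044,74],[0.044,0.479,-0.642,-0.044,74],[0.044,0.479,-0.642,-0.044,74],[0.044,0.479,-0.642,-0.044,74],[0.044,0.479,-0.642,-0.044,74],[0.044,0.479,-0.642,-0.044,74],[0.044,0.479,-0.642,-0.044,74],[0.044,0.479,-0.642,-0.044,74],[0.044,0.479,-0.642,-0.044,74],[0.044,0.479,-0.642,-0.044,74],[0.044,0.479,-0.642,-0.044,74],[0.044,0.479,-0.642,-0.044,74],[0.044,0.479,-0.642,-0.044,74],[0.044,0.479,-0.642,-0.044,74],[0.044,0.479,-0.642,-0.044,74],[0.044,0.479,-0.642,-0.044,74],[0.044,0.479,-0.642,-0.044,74],[0.044,0.479,-0.642,-0.044,74]]]' 20
cat > s.py <<'E'
import sys
from h import *
from station import arm
st=arm.get_state();p=st['eef_pos']
print('t',round(st['t'],2),'p',p.round(4),'loc',loc(p).round(4),'yaw',np.degrees(st['ee_rot'][2]).round(1),'F',st['force'].round(2),'w',round(st['width'],4))
E
python3 s.py
```

```text
t: 1.77
eef_pos: [0.6654, -0.102, 0.2398]
ee_rot: [-3.139, -0.001, 2.977]
force: [-0.7, 1.0, -0.2]
width: 0.0442
t 1.77 p [ 0.6654 -0.102   0.2398] loc [-0.0774 -0.0022] yaw 170.5 F [-0.74  1.04 -0.24] w 0.0442
```

```bash
cat > look.py <<'E'
import sys,cv2
from station import grab_frame
n,name,x0,y0,x1,y1,f=sys.argv[1:8]
x0,y0,x1,y1=map(int,(x0,y0,x1,y1))
im=grab_frame(n);cv2.imwrite(f'pics/{name}_full.png',im)
cv2.imwrite(f'pics/{name}.png',cv2.resize(im[y0:y1,x0:x1],None,fx=float(f),fy=float(f),interpolation=cv2.INTER_CUBIC))
E
python3 look.py side a1 280 130 400 250 5; python3 s.py
python3 - <<'E'
from h import *
from station import arm
print(shift(arm.get_state(),[*(BC-.074*U+.001*V),.22],np.radians(170.9)))
E
```

```text
t 1.82 p [ 0.6652 -0.1018  0.2395] loc [-0.0771 -0.0019] yaw 170.5 F [ 1.88 -0.87  0.88] w 0.0439
(array([ 2.9,  3.2, 19.4]), np.float64(-0.39789083858260804))
```

View pics/a1.png

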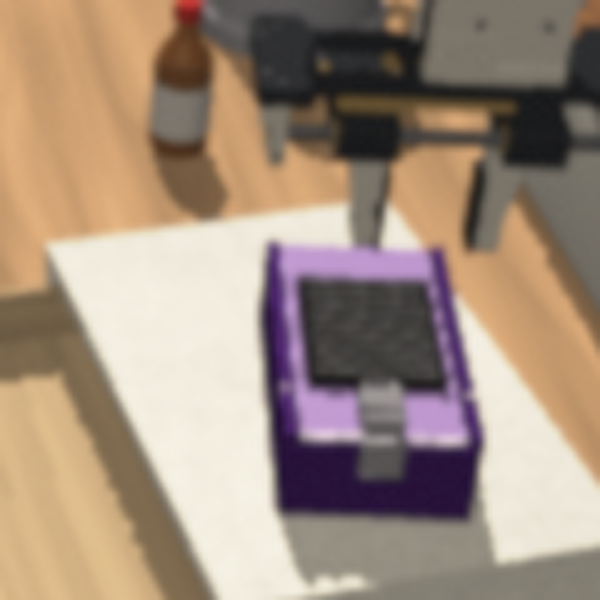

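```bash
python3 - <<'E'
from h import *
S=lambda x,y:(325+x/8-.5,170+y/8-.5)
for z in(.158,.162,.166): print(z,loc(plane('side',[S(250,290),S(250,325)],z)).round(4))
print(loc(plane('side',[S(122,380),S(388,380),S(250,380)],.146)).round(4))
E
python3 -m handwheel '[[[0.044,0.002,0.003,0.03,0],[0.044,0.002,0.003,0.05,0],[0.044,0.002,0.003,0.07,0],[0.044,0.002,0.003,0.070,0],[0.044,0.002,0.003,0.07,0]]]'; python3 s.py
```

```text
0.158 [[-0.0539  0.0006]
 [-0.0738  0.0027]]
0.162 [[-0.0591  0.0017]
 [-0.0789  0.0038]]
0.166 [[-0.0643  0.0027]
 [-0.084   0.0049]]
[[-0.0917  0.0472]
 [-0.0866 -0.045 ]
 [-0.0893  0.0029]]
t: 2.23
eef_pos: [0.6628, -0.0986, 0.1685]
ee_rot: [-3.138, -0.005, 2.976]
force: [-0.1, -0.0, 0.1]
width: 0.0443
t 2.23 p [ 0.6628 -0.0986  0.1685] loc [-0.0743  0.001 ] yaw 170.5 F [-0.12 -0.03  0.11] w 0.0443
```

```bash
python3 -m handwheel '[[[0.044,0,0,0.006,0],[0.044,0,0,0.012,0],[0.044,0,0,0.016,0],[0.044,0,0,0.016,0]]]'; python3 s.py;python3 look.py side a2 300 150 400 250 6
```

```text
t: 2.57
eef_pos: [0.6624, -0.0984, 0.152]
ee_rot: [-3.138, -0.005, 2.976]
force: [-0.1, 0.2, -1.1]
width: 0.044
t 2.57 p [ 0.6624 -0.0984  0.152 ] loc [-0.0743  0.0014] yaw 170.5 F [-0.14  0.19 -1.05] w 0.044
```

View pics/a2.png

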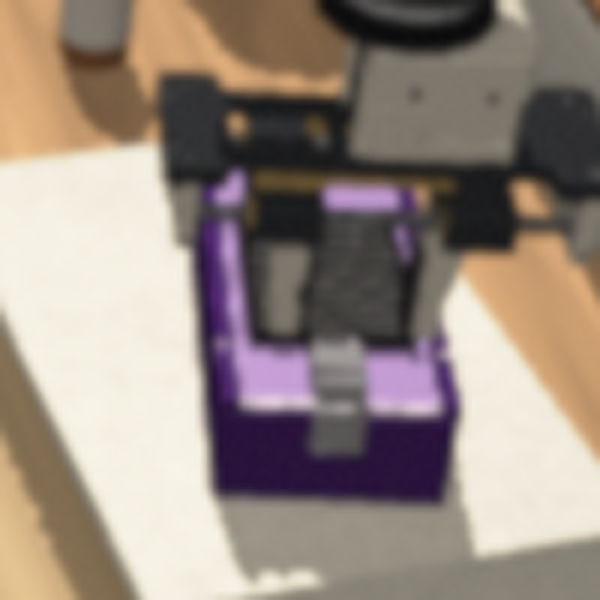

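Run:
```python
from h import *
for l,z in (((-.0743,0),.152),((-.0743,.022),.152),((-.0743,-.022),.152),((-.0743,.022),.146),((-.095,0),.146)):
    X=[*(BC+l[0]*U+l[1]*V),z];p=proj('side',X)[0];print(l,z,p.round(1),((p-[300,150]+.5)*6).round(0),((p-[325,170]+.5)*8).round(0))
```

```text
(-0.0743, 0) 0.152 [356.5 212. ] [342. 375.] [256. 340.]
(-0.0743, 0.022) 0.152 [348.6 211.7] [294. 373.] [192. 337.]
(-0.0743, -0.022) 0.152 [364.4 212.2] [389. 376.] [319. 342.]
(-0.0743, 0.022) 0.146 [348.3 213.4] [293. 383.] [190. 351.]
(-0.095, 0) 0.146 [357.  218.4] [345. 413.] [260. 391.]
```

```bash
python3 look.py top a3 245 120 345 195 7
python3 - <<'E'
import cv2
a=cv2.imread('pics/a2_full.png')[170:225,325:385]
cv2.imwrite('pics/a2z.png',cv2.resize(a,None,fx=10,fy=10,interpolation=cv2.INTER_CUBIC))
E
python3 - <<'E'
from h import *
from station import arm
p=arm.get_state()['eef_pos'];print(p,(proj('top',p)[0]-[245,120]+.5)*7)
E
```

```text
[ 0.66279652 -0.0985654   0.1527882 ] [471.94606354 298.83173362]
```

View pics/a3.png

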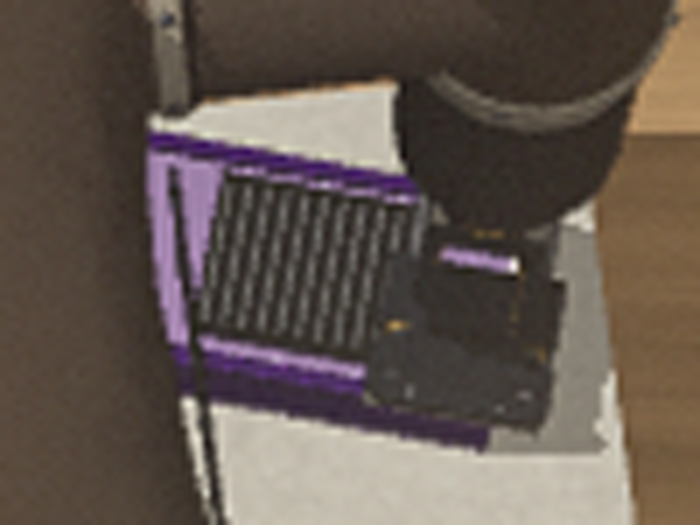

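View pics/a2z.png

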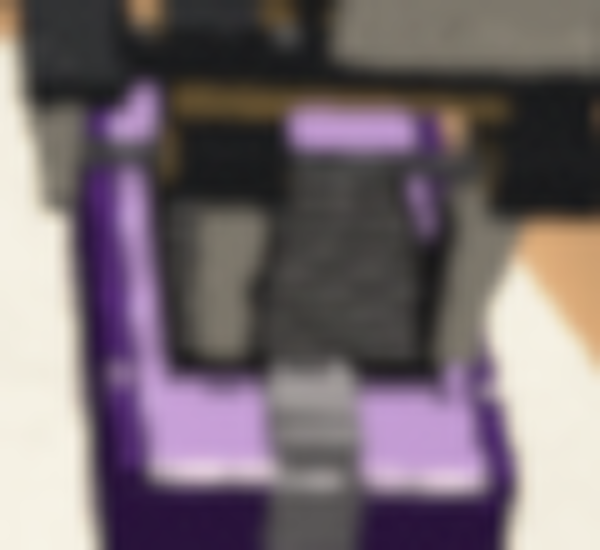

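Run:
```python
from h import *
for name,p,mid,(l,r) in (('a1',[.6652,-.1018,.2395],(364.5,178.8),((353,178.5),(376.5,179))),('a2',[.6625,-.0984,.152],(359,206),((348.5,205.5),(370,206.5)))):
    print(name,proj('side',p))
    for dz in(0,.01,.02,.03):
        q=plane('side',[mid],p[2]+dz)[0];print(dz,(loc(q)-loc(np.array(p))).round(4))
    d=plane('side',[l,r],p[2]+.01);print('sep',np.linalg.norm(d[0]-d[1]))
for z in(0,.05,.07,.1): print(z,(proj('top',[.6628,-.0986,.152+z])[0]-[245,120]+.5)*7)
```

```text
a1 [[361.6127641  186.85439542]]
0 [ 0.0387 -0.0125]
0.01 [ 0.0237 -0.0092]
0.02 [ 0.0088 -0.0059]
0.03 [-0.0062 -0.0026]
sep 0.06298288051144958
a2 [[356.01857869 211.92541005]]
0 [ 0.0275 -0.0114]
0.01 [ 0.0145 -0.0086]
0.02 [ 0.0015 -0.0058]
0.03 [-0.0116 -0.003 ]
sep 0.05983553030734919
0 [471.90712533 299.34473843]
0.05 [479.29750926 265.34698182]
0.07 [482.39576784 251.09337831]
0.1 [487.20606134 228.96260905]
```

```bash
python3 -m handwheel '[[[0.028,0,0,0,0],[0.028,0,0,0,0],[0.028,0,0,0,0]]]' 15; python3 s.py;python3 look.py side a4 325 170 385 225 10
```

```text
t: 2.92
eef_pos: [0.663, -0.0986, 0.1531]
ee_rot: [-3.138, -0.004, 2.976]
force: [-1.0, 0.4, 0.5]
width: 0.0307
t 2.92 p [ 0.663  -0.0986  0.1531] loc [-0.0743  0.0008] yaw 170.5 F [-0.98  0.44  0.55] w 0.0307
```

View pics/a4.png

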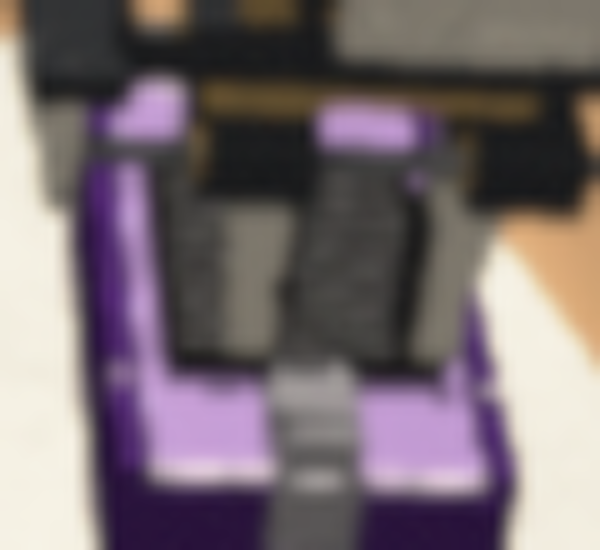

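Run:
```python
from h import *
p=np.array([.2878,.61,.196]);x=np.array([-.427,-.904,0])
for s in(-.044,0,.044):
  for dz in (0,.019,.066): print(s,dz,proj('side',p+s*x+[0,0,dz])[0].round(1),proj('top',p+s*x+[0,0,dz])[0].round(1))
a=cv2.imread('pics/side0.png')[20:120,170:270];b=cv2.imread('pics/top0.png')[230:320,40:130]
cv2.imwrite('pics/z.png',np.hstack([cv2.resize(a,(400,400),interpolation=cv2.INTER_CUBIC),cv2.resize(b,(400,400),interpolation=cv2.INTER_CUBIC)]))
print('now')
p=np.array([.663,-.0986,.1531]);x=np.array([np.cos(2.976),np.sin(2.976),0])
for s in(-.0153,0,.0153):
  for dz in (0,.019,.066): print(s,dz,(proj('side',p+s*x+[0,0,dz])[0]-[325,170]+.5)*10)
```

```text
-0.044 0 [222.4  94. ] [ 66.3 265.2]
-0.044 0.019 [222.   89.5] [ 63.4 264.6]
-0.044 0.066 [221.2  78.1] [ 55.9 263.2]
0 0 [217.7  98.1] [ 78.7 271.7]
0 0.019 [217.4  93.6] [ 75.9 271.2]
0 0.066 [216.5  82. ] [ 68.7 270. ]
0.044 0 [212.9 102.5] [ 91.1 278.2]
0.044 0.019 [212.5  97.8] [ 88.5 277.8]
0.044 0.066 [211.5  86.1] [ 81.7 276.8]
now
-0.0153 0 [372.83244383 423.64184137]
-0.0153 0.019 [382.32760011 369.73286802]
-0.0153 0.066 [406.64949863 231.51592986]
0 0 [317.63644581 421.49770899]
0 0.019 [326.56497001 367.57923838]
0 0.066 [349.43555878 229.33875795]
0.0153 0 [262.4613376  419.35416722]
0.0153 0.019 [270.82351887 365.42653838]
0.0153 0.066 [292.24352959 227.1634476 ]
```

View pics/z.png

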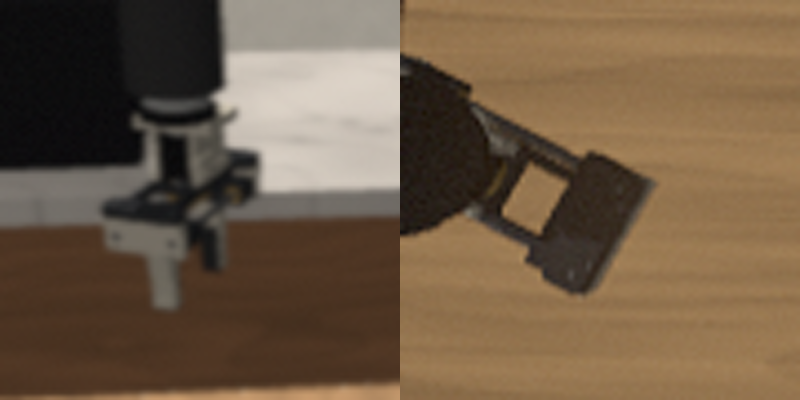

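```bash
python3 -m handwheel '[[[0.022,0,0,0,0],[0.022,0,0,0,0],[0.022,0,0,0,0],[0.022,0,0,0,0],[0.022,0,0,0,0]]]' 5; python3 s.py;python3 look.py side a5 325 170 385 225 10
```

```text
t: 3.38
eef_pos: [0.6629, -0.0986, 0.153]
ee_rot: [-3.138, -0.004, 2.976]
force: [-0.9, -0.2, 0.1]
width: 0.022
t 3.38 p [ 0.6629 -0.0986  0.153 ] loc [-0.0743  0.0009] yaw 170.5 F [-0.88 -0.16  0.08] w 0.022
```

View pics/a5.png

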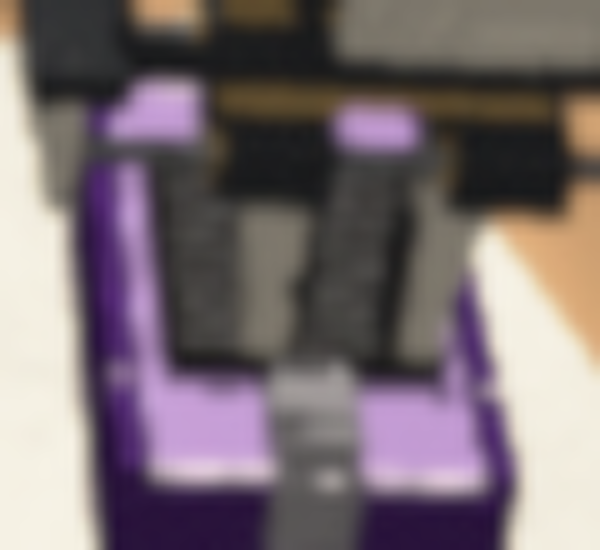

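Run:
```python
from h import *
X=tri([(196.2,75.0),(217.5,78.2)],[(81.7,296),(97.4,271)]);print(X)
for a,s in zip(X,[(196.2,75.0),(217.5,78.2)]):print(proj('side',a),s,proj('top',a))
p=np.array([.2878,.61,.196]);x=np.array([-.427,-.904,0]);y=np.array([-.904,.427,0])
for a in X: print((a-p)@x,(a-p)@y,a[2]-p[2])
```

```text
[[0.21633792 0.54134968 0.31673731]
 [0.28934089 0.50578241 0.31516106]]
[[195.55762497  75.10565713]] (196.2, 75.0) [[ 81.63185853 295.13791401]]
[[215.80993122  78.48753062]] (217.5, 78.2) [[ 97.30312443 268.78010222]]
0.09257419396354566 0.03528803116921167 0.12073730794982246
0.09355474066566527 -0.04589388063339448 0.11916105857364151
```

```bash
python3 -m handwheel '[[[0.044,0,0,0,0],[0.044,0,0,0,0],[0.044,0,0,0,0],[0.044,0,0,0,0],[0.044,0,0,0.004,0],[0.044,0,0,0.008,0],[0.044,0,0,0.008,0]]]' 15; python3 s.py;python3 look.py side a6 325 170 385 225 10
```

```text
t: 4.02
eef_pos: [0.6622, -0.0985, 0.1437]
ee_rot: [-3.138, -0.006, 2.976]
force: [-0.2, -0.5, -0.5]
width: 0.0438
t 4.02 p [ 0.6622 -0.0985  0.1437] loc [-0.0744  0.0016] yaw 170.5 F [-0.21 -0.48 -0.53] w 0.0438
```

View pics/a6.png

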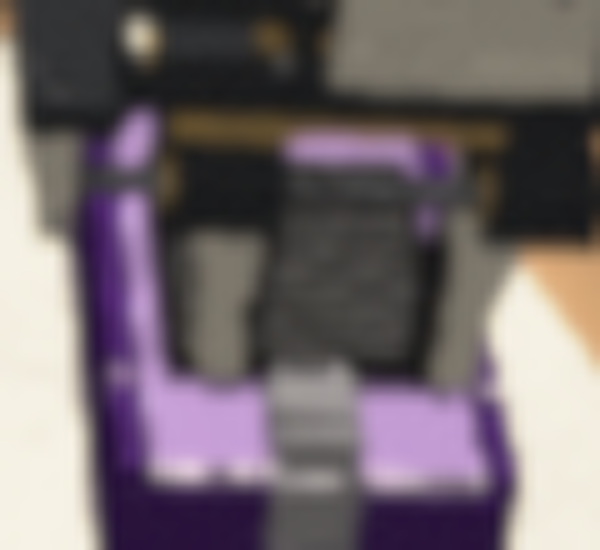

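Run:
```python
import cv2
a=cv2.imread('pics/a6_full.png')[110:230,300:420]
cv2.imwrite('pics/a6w.png',cv2.resize(a,None,fx=5,fy=5,interpolation=cv2.INTER_CUBIC))
from h import *
p=np.array([.6622,-.0985,.1437])
for l in((.0965,-.039),(-.0965,-.039),(0,-.039),(0,0),(.0965,.039)):
  for dz in(.066,.12): 
    q=p+[*(-l[0]*-V*1+l[1]*U),dz]; print(l,dz,((proj('side',q)[0]-[300,110]+.5)*5).round(0))
```

```text
(0.0965, -0.039) 0.066 [120. 467.]
(0.0965, -0.039) 0.12 [129. 382.]
(-0.0965, -0.039) 0.066 [489. 479.]
(-0.0965, -0.039) 0.12 [509. 395.]
(0, -0.039) 0.066 [304. 473.]
(0, -0.039) 0.12 [319. 389.]
(0, 0) 0.066 [296. 429.]
(0, 0) 0.12 [310. 346.]
(0.0965, 0.039) 0.066 [113. 381.]
(0.0965, 0.039) 0.12 [121. 299.]
```

View pics/a6w.png

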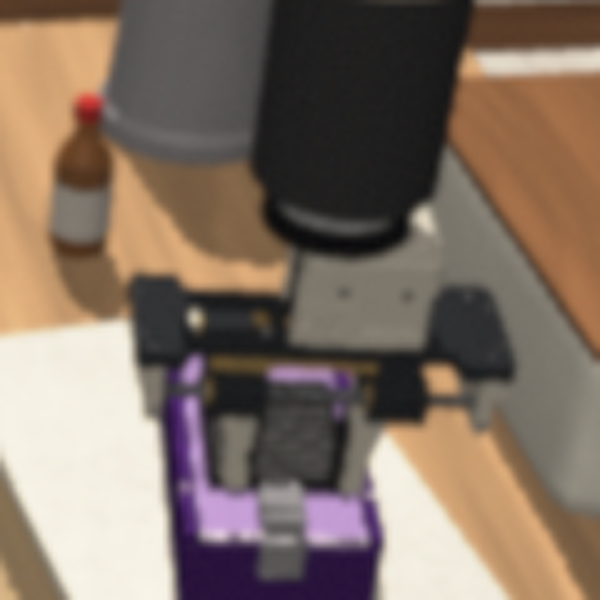

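```bash
python3 -m handwheel '[[[0.044,0.006,0,0,0],[0.044,0.006,0,0.004,0],[0.044,0.006,0,0.006,0],[0.044,0.006,0,0.006,0],[0.034,0.006,0,0.006,0],[0.034,0.006,0,0.006,0]]]' 5; python3 s.py;python3 look.py side a7 325 170 385 225 10
```

```text
t: 4.57
eef_pos: [0.6565, -0.0976, 0.1383]
ee_rot: [-3.138, -0.005, 2.976]
force: [0.3, -0.1, -0.6]
width: 0.0364
t 4.57 p [ 0.6565 -0.0976  0.1383] loc [-0.0744  0.0073] yaw 170.5 F [ 0.31 -0.12 -0.56] w 0.0364
```

View pics/a7.png

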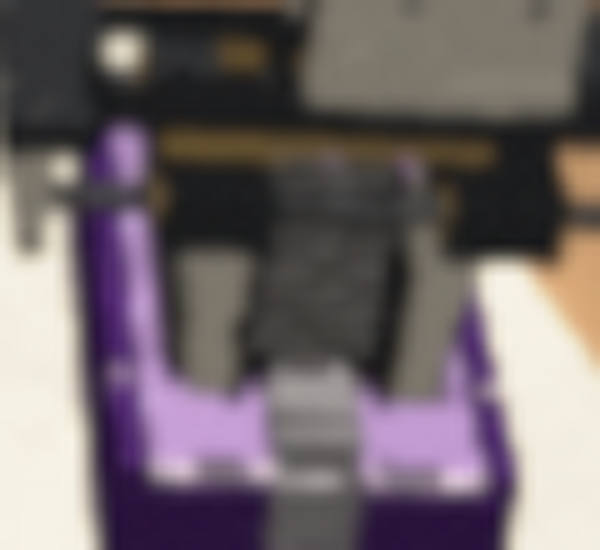

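```bash
python3 -m handwheel '[[[0.038,0,0,0.002,0],[0.038,0,0,0.004,0],[0.038,0,0,0.006,0],[0.038,0,0,0.007,0],[0.038,0,0,0.007,0]]]' 5; python3 s.py;python3 look.py side a8 325 170 385 225 10
```

```text
t: 5.03
eef_pos: [0.6563, -0.0977, 0.1308]
ee_rot: [-3.138, -0.006, 2.976]
force: [0.8, -0.1, 0.1]
width: 0.0378
t 5.03 p [ 0.6563 -0.0977  0.1308] loc [-0.0745  0.0075] yaw 170.5 F [ 0.84 -0.09  0.08] w 0.0378
```

View pics/a8.png

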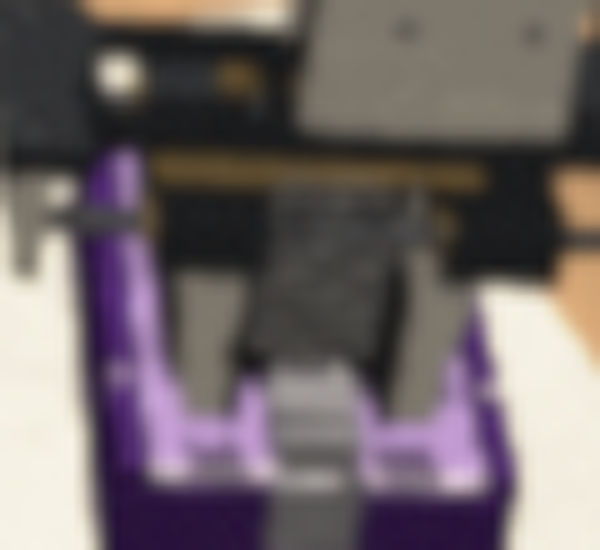

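```bash
python3 -m handwheel '[[[0.018,0,0,0,0],[0.018,0,0,0,0],[0.018,0,0,0,0],[0.018,0,0,0,0],[0.018,0,0,0,0]]]' 6; python3 s.py;python3 look.py side a9 325 170 385 225 10
```

```text
t: 5.5
eef_pos: [0.6565, -0.0977, 0.1311]
ee_rot: [-3.138, -0.005, 2.976]
force: [0.6, 0.6, -0.1]
width: 0.0234
t 5.5 p [ 0.6565 -0.0977  0.1311] loc [-0.0745  0.0074] yaw 170.5 F [ 0.58  0.62 -0.12] w 0.0234
```

View pics/a9.png

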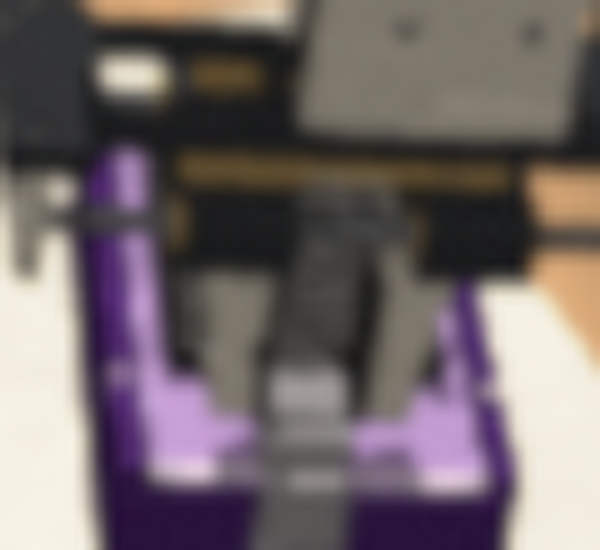

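```bash
python3 -m handwheel '[[[0.012,0,0,0,0],[0.012,0,0,0,0],[0.012,0,0,0,0],[0.012,0,0,-0.003,0],[0.012,0,0,-0.01,0],[0.012,0,0,-0.02,0],[0.012,0,0,-0.04,0],[0.012,0,0,-0.06,0],[0.012,0,0,-0.08,0],[0.012,0,0,-0.08,0],[0.012,0,0,-0.08,0]]]' 20; python3 s.py;python3 look.py side a10 300 130 410 240 5.4
```

```text
t: 6.47
eef_pos: [0.6579, -0.0974, 0.2138]
ee_rot: [-3.139, -0.001, 2.976]
force: [-0.3, 0.1, -1.4]
width: 0.0236
t 6.47 p [ 0.6579 -0.0974  0.2138] loc [-0.074   0.0059] yaw 170.5 F [-0.29  0.07 -1.43] w 0.0236
```

View pics/a10.png

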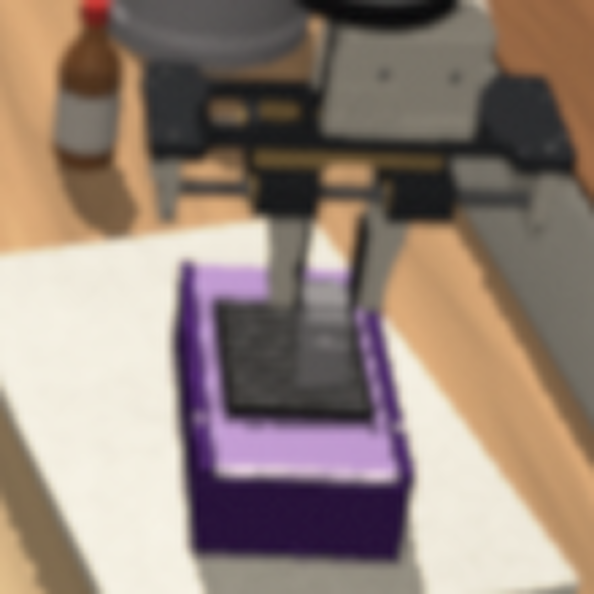

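Run:
```python
from h import *
from station import arm
X=tri([(273.1,261.9),(248.5,188.5)],[(339.5,239.2),(234.5,251.2)]);print(X)
y=np.radians(5.9);ux=np.array([np.cos(y),np.sin(y)]);uy=np.array([-ux[1],ux[0]])
m=plane('top',[(287,244.2)],X[:,2].mean())[0];print('panel mid',m)
t=m[:2]+.055*ux;print('tray mid',t)
tg=m[:2]+.062*ux; st=arm.get_state()
print(tg,shift(st,[*tg,.2138],np.radians(95.9)))
```

```text
[[ 0.42000783 -0.19684766  0.08182089]
 [ 0.37552197  0.15191572  0.07447651]]
panel mid [ 0.40020926 -0.02231641  0.0781487 ]
tray mid [ 0.45491791 -0.01666282]
[ 0.46188083 -0.01594327] (array([206. ,  48.1,  -1. ]), np.float64(74.61900995020837))
```

```bash
python3 -m handwheel '[[[0.012,0.206,0.048,0,75],[0.012,0.206,0.048,0,75],[0.012,0.206,0.048,0,75],[0.012,0.206,0.048,0,75],[0.012,0.206,0.048,0,75],[0.012,0.206,0.048,0,75],[0.012,0.206,0.048,0,75],[0.012,0.206,0.048,0,75],[0.012,0.206,0.048,0,75],[0.012,0.206,0.048,0,75],[0.012,0.206,0.048,0,75],[0.012,0.206,0.048,0,75],[0.012,0.206,0.048,0,75],[0.012,0.206,0.048,0.04,75],[0.012,0.206,0.048,0.08,75],[0.012,0.206,0.048,0.11,75],[0.012,0.206,0.048,0.11,75]]]' 20; python3 s.py;python3 look.py side a11 220 130 360 270 4.2;python3 look.py top a12 220 130 350 270 4.2
```

```text
t: 7.93
eef_pos: [0.4569, -0.0175, 0.0975]
ee_rot: [-3.127, 0.003, 1.668]
force: [-1.3, -0.8, -0.9]
width: 0.0235
t 7.93 p [ 0.4569 -0.0175  0.0975] loc [-0.0269  0.2171] yaw 95.6 F [-1.29 -0.81 -0.91] w 0.0235
```

View pics/a11.png

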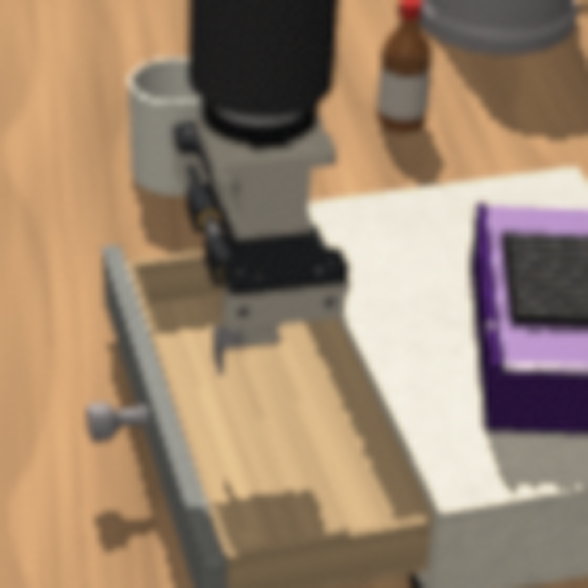

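View pics/a12.png

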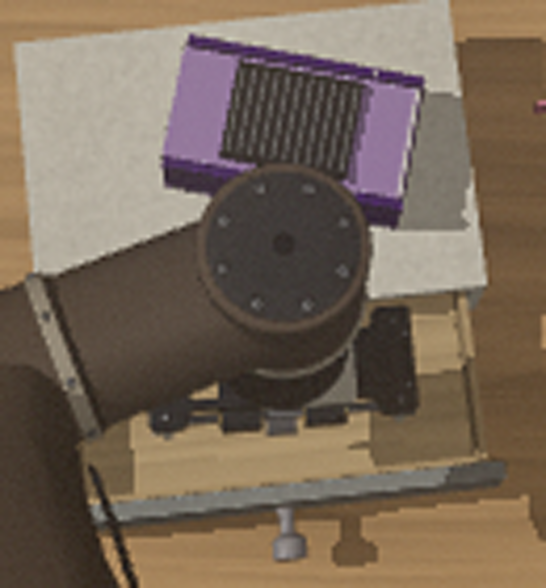

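```bash
python3 -m handwheel '[[[0.012,0,0,0.02,0],[0.012,0,0,0.035,0],[0.012,0,0,0.045,0],[0.012,0,0,0.05,0],[0.012,0,0,0.05,0]]]'; python3 s.py;python3 look.py side a13 220 150 340 270 5
```

```text
t: 8.45
eef_pos: [0.4618, -0.0167, 0.0539]
ee_rot: [-3.136, 0.003, 1.67]
force: [0.1, -1.1, -0.1]
width: 0.0233
t 8.45 p [ 0.4618 -0.0167  0.0539] loc [-0.0253  0.2124] yaw 95.7 F [ 0.13 -1.1  -0.07] w 0.0233
```

View pics/a13.png

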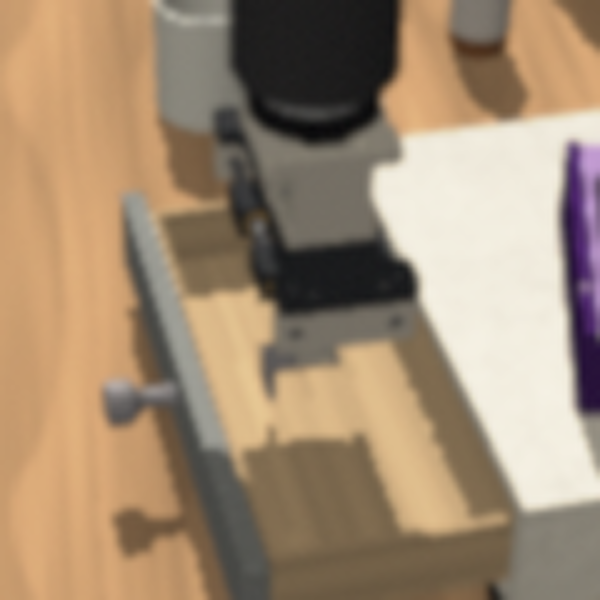

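```bash
for i in 1; do python3 -m handwheel '[[[0.012,0,0,0.005,0],[0.012,0,0,0.01,0],[0.012,0,0,0.01,0]]]' ; done; python3 s.py
python3 -m handwheel '[[[0.012,0,0,0.002,0],[0.012,0,0,0.004,0],[0.012,0,0,0.004,0]]]'; python3 s.py
```

```text
t: 8.75
eef_pos: [0.4619, -0.0165, 0.0442]
ee_rot: [-3.137, 0.003, 1.67]
force: [0.0, 0.3, -0.2]
width: 0.0234
t 8.75 p [ 0.4619 -0.0165  0.0442] loc [-0.0251  0.2123] yaw 95.7 F [ 0.02  0.26 -0.19] w 0.0234
t: 9.0
eef_pos: [0.4617, -0.0167, 0.0398]
ee_rot: [-3.136, 0.003, 1.67]
force: [0.0, -0.3, -0.4]
width: 0.0234
t 9.0 p [ 0.4617 -0.0167  0.0398] loc [-0.0253  0.2125] yaw 95.7 F [ 0.02 -0.27 -0.39] w 0.0234
```

```bash
python3 -m handwheel '[[[0.012,0,0,0.002,0],[0.012,0,0,0.004,0],[0.012,0,0,0.004,0]]]'; python3 s.py; python3 look.py side a14 240 180 320 260 7
```

```text
t: 9.25
eef_pos: [0.4614, -0.0168, 0.0354]
ee_rot: [-3.136, 0.003, 1.67]
force: [0.6, -0.7, -0.3]
width: 0.0234
t 9.25 p [ 0.4614 -0.0168  0.0354] loc [-0.0254  0.2128] yaw 95.7 F [ 0.59 -0.7  -0.27] w 0.0234
```

View pics/a14.png

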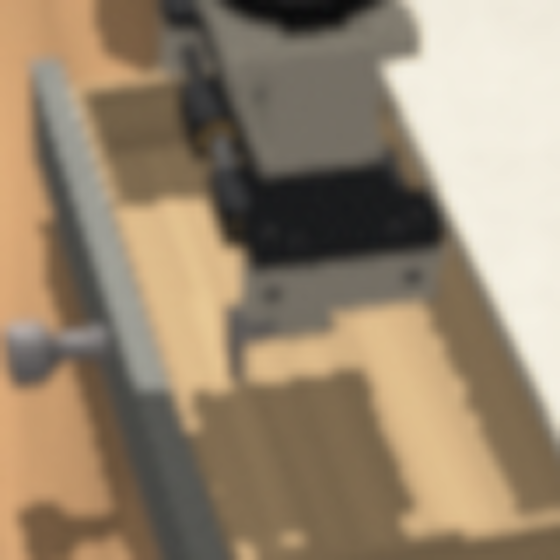

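```bash
python3 -m handwheel '[[[0.012,0,0,0.002,0],[0.012,0,0,0.003,0],[0.012,0,0,0.003,0]]]'; python3 s.py;  python3 -m handwheel '[[[0.012,0,0,0.002,0],[0.012,0,0,0.003,0],[0.012,0,0,0.003,0]]]'; python3 s.py
```

```text
t: 9.55
eef_pos: [0.4623, -0.0167, 0.0331]
ee_rot: [-3.137, 0.004, 1.67]
force: [-0.4, -0.5, 6.0]
width: 0.0237
t 9.55 p [ 0.4623 -0.0167  0.0331] loc [-0.0252  0.2119] yaw 95.7 F [-0.35 -0.47  5.99] w 0.0237
t: 9.8
eef_pos: [0.4639, -0.0165, 0.0309]
ee_rot: [-3.14, 0.004, 1.671]
force: [1.1, -1.8, 6.7]
width: 0.0235
t 9.8 p [ 0.4639 -0.0165  0.0309] loc [-0.0248  0.2104] yaw 95.8 F [ 1.05 -1.79  6.68] w 0.0235
```

Leg touches the floor; back off a little, release, rise.

```bash
python3 -m handwheel '[[[0.012,0,0,-0.002,0],[0.05,0,0,-0.002,0],[0.05,0,0,-0.002,0],[0.05,0,0,-0.002,0],[0.05,0,0,-0.002,0],[0.05,0,0,-0.02,0],[0.05,0,0,-0.05,0],[0.05,0,0,-0.09,0],[0.05,0,0,-0.13,0],[0.05,0,0,-0.17,0],[0.05,0,0,-0.19,0],[0.05,0,0,-0.19,0]]]'; python3 s.py; python3 look.py side a15 230 160 330 280 5
```

```text
t: 10.8
eef_pos: [0.4668, -0.0153, 0.2262]
ee_rot: [3.135, 0.003, 1.672]
force: [0.9, -0.4, 0.2]
width: 0.0499
t 10.8 p [ 0.4668 -0.0153  0.2262] loc [-0.0231  0.2076] yaw 95.8 F [ 0.91 -0.36  0.23] w 0.0499
```

View pics/a15.png

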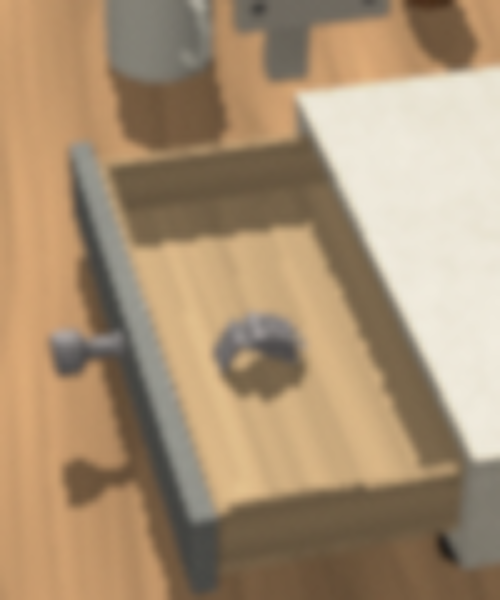

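```bash
python3 - <<'E'
from h import *
from station import arm
st=arm.get_state();print(shift(st,[*(BC+.003*U+.004*V),.19],np.radians(170.9)))
E
python3 look.py top b1 255 132 328 190 10;python3 look.py side b2 325 170 385 240 8
```

```text
(array([-27.1, 204.7,  34.1]), np.float64(-75.12884109952687))
```

View pics/b1.png

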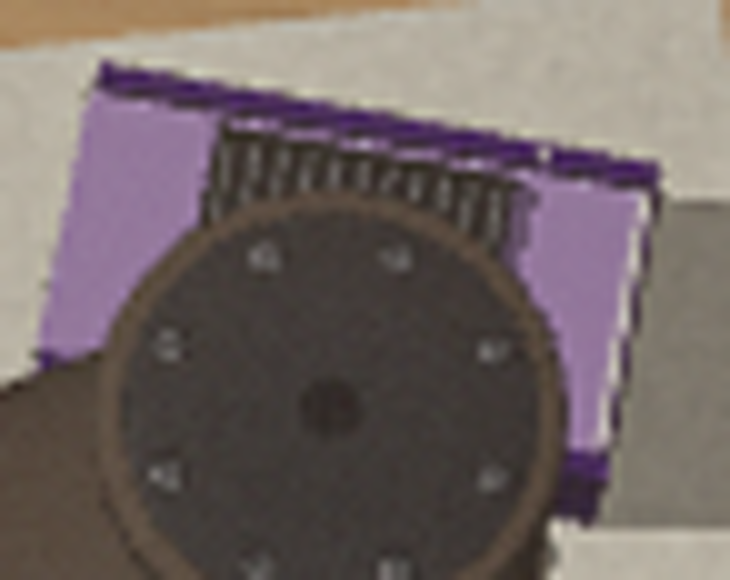

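View pics/b2.png

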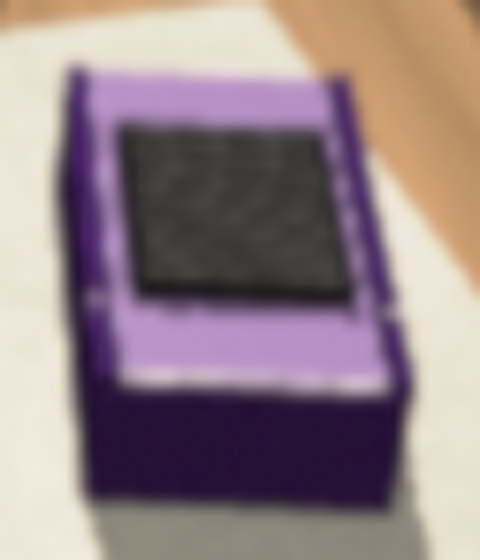

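```bash
cat > meas.py <<'E'
import sys
from h import *
# usage meas.py cam file zrail
def prof(n,im,xs,v,z):
    X=np.array([[*(BC+x*U+v*V),z] for x in xs]);uv=proj(n,X).astype(np.float32)
    s=cv2.remap(im,uv[:,0].reshape(1,-1),uv[:,1].reshape(1,-1),cv2.INTER_LINEAR)[0].astype(float)
    return s[:,1]  # green: white high, purple low
def peak(xs,p):
    i=p.argmax();w=(xs>xs[i]-.006)&(xs<xs[i]+.006)
    b=np.interp(xs[w],[xs[w][0],xs[w][-1]],[p[w][0],p[w][-1]]);q=np.clip(p[w]-b,0,None)
    return (xs[w]*q).sum()/q.sum(),q.max()
def go(n,f,zr=.150,x0=-.112,x1=-.04,bandv=(-.04,-.03,-.02,.02,.03,.04)):
    im=cv2.imread(f);xm=np.arange(-.068,-.042,.0003)
    xs=np.arange(x0,x1,.0003)
    m=[max((peak(xm,prof(n,im,xm,v+d,zr)) for d in(-.002,-.001,0,.001,.002)),key=lambda a:a[1]) for v in(.051,-.051)]
    b=[peak(xs,prof(n,im,xs,v,zr-.004)) for v in bandv]
    print(n,f,'marks',np.round(m,4).tolist(),'band',[(round(a,4),round(c)) for a,c in b])
if __name__=='__main__':
    go(sys.argv[1],sys.argv[2],float(sys.argv[3]) if len(sys.argv)>3 else .150)
E
for z in .147 .150 .153; do python3 meas.py top pics/top0.png $z; python3 meas.py side pics/b2_full.png $z;done; python3 meas.py top pics/b1_full.png
```

```text
top pics/top0.png marks [[-0.0538, 71.5], [-0.0558, 97.0]] band [(np.float64(-0.0912), 66), (np.float64(-0.0898), 50), (np.float64(-0.0907), 58), (np.float64(-0.0906), 54), (np.float64(-0.0895), 54), (np.float64(-0.0905), 44)]
side pics/b2_full.png marks [[-0.0483, 21.5], [-0.0513, 28.0]] band [(np.float64(-0.084), 31), (np.float64(-0.0847), 27), (np.float64(-0.0849), 31), (np.float64(-0.0832), 30), (np.float64(-0.0837), 33), (np.float64(-0.0839), 27)]
top pics/top0.png marks [[-0.0538, 68.0], [-0.0558, 97.5]] band [(np.float64(-0.091), 67), (np.float64(-0.0896), 46), (np.float64(-0.0907), 63), (np.float64(-0.0905), 66), (np.float64(-0.0892), 52), (np.float64(-0.0906), 56)]
side pics/b2_full.png marks [[-0.0522, 21.5], [-0.0552, 29.0]] band [(np.float64(-0.0877), 32), (np.float64(-0.0883), 28), (np.float64(-0.0884), 31), (np.float64(-0.0868), 29), (np.float64(-0.0873), 33), (np.float64(-0.0878), 28)]
top pics/top0.png marks [[-0.0539, 66.0], [-0.0558, 99.0]] band [(np.float64(-0.0906), 53), (np.float64(-0.0895), 39), (np.float64(-0.0905), 66), (np.float64(-0.0904), 77), (np.float64(-0.089), 44), (np.float64(-0.0904), 59)]
side pics/b2_full.png marks [[-0.0562, 20.5], [-0.059, 29.0]] band [(np.float64(-0.091), 28), (np.float64(-0.0921), 31), (np.float64(-0.0921), 29), (np.float64(-0.0903), 28), (np.float64(-0.0909), 34), (np.float64(-0.0916), 29)]
top pics/b1_full.png marks [[-0.0431, 0.5], [-0.0557, 108.5]] band [(np.float64(-0.0909), 73), (np.float64(-0.0895), 52), (np.float64(-0.0907), 68), (np.float64(-0.0903), 59), (np.float64(-0.0892), 56), (np.float64(-0.0906), 59)]meas.py:11: RuntimeWarning: invalid value encountered in scalar divide
  return (xs[w]*q).sum()/q.sum(),q.max()
meas.py:11: RuntimeWarning: invalid value encountered in scalar divide
  return (xs[w]*q).sum()/q.sum(),q.max()
```

```bash
python3 -m handwheel '[[[0,-0.027,0.205,0,-75],[0,-0.027,0.205,0,-75],[0,-0.027,0.205,0,-75],[0,-0.027,0.205,0,-75],[0,-0.027,0.205,0,-75],[0,-0.027,0.205,0,-75],[0,-0.027,0.205,0,-75],[0,-0.027,0.205,0,-75],[0,-0.027,0.205,0,-75],[0,-0.027,0.205,0,-75],[0,-0.027,0.205,0,-75],[0,-0.027,0.205,0,-75],[0,-0.027,0.205,0.02,-75],[0,-0.027,0.205,0.04,-75],[0,-0.027,0.205,0.06,-75],[0,-0.027,0.205,0.06,-75]]]'; python3 s.py; python3 look.py side b3 310 140 400 230 6
```

```text
t: 12.28
eef_pos: [0.6669, -0.0224, 0.154]
ee_rot: [-3.136, -0.01, 2.977]
force: [-2.1, 0.2, -1.3]
width: 0.0005
t 12.28 p [ 0.6669 -0.0224  0.154 ] loc [0.0015 0.009 ] yaw 170.6 F [-2.05  0.17 -1.31] w 0.0005
```

View pics/b3.png

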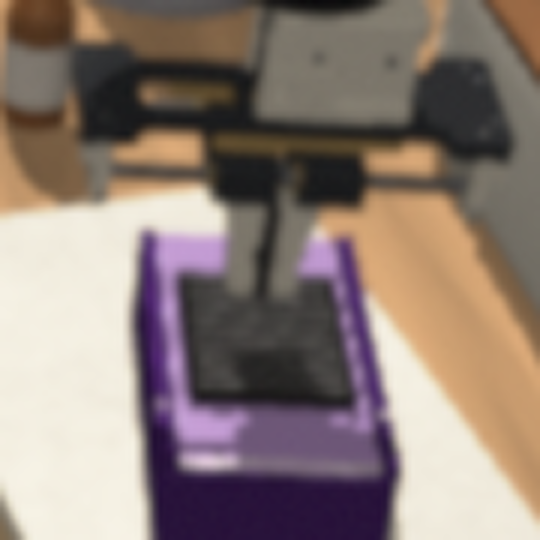

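```bash
python3 -m handwheel '[[[0,0,0,0.005,0],[0,0,0,0.009,0],[0,0,0,0.011,0],[0,0,0,0.011,0]]]'; python3 s.py
python3 -m handwheel '[[[0,0,0,0.001,0],[0,0,0,0.001,0]]]';python3 -m handwheel '[[[0,0,0,0.001,0],[0,0,0,0.001,0]]]'|tail -3;python3 s.py
```

```text
t: 12.67
eef_pos: [0.668, -0.0226, 0.1456]
ee_rot: [-3.136, -0.008, 2.978]
force: [-0.3, 0.9, 0.1]
width: 0.0005
t 12.67 p [ 0.668  -0.0226  0.1456] loc [0.0015 0.0078] yaw 170.6 F [-0.33  0.89  0.07] w 0.0005
t: 12.83
eef_pos: [0.6683, -0.0226, 0.1451]
ee_rot: [-3.136, -0.007, 2.977]
force: [-0.1, -0.7, 0.4]
width: 0.0006
ee_rot: [-3.136, -0.006, 2.977]
force: [-0.8, 0.7, -0.2]
width: 0.0002
t 13.0 p [ 0.6684 -0.0225  0.1443] loc [0.0016 0.0075] yaw 170.6 F [-0.82  0.72 -0.22] w 0.0002
```

```bash
python3 -m handwheel '[[[0,0,0,0.001,0],[0,0,0,0.002,0],[0,0,0,0.002,0]]]'|tail -2;python3 s.py; python3 -m handwheel '[[[0,0,0,0.001,0],[0,0,0,0.002,0],[0,0,0,0.002,0]]]'|tail -2; python3 s.py; python3 look.py side b4 325 150 385 225 8
```

```text
force: [-1.2, -1.0, 0.1]
width: 0.0004
t 13.25 p [ 0.6683 -0.0226  0.1422] loc [0.0015 0.0076] yaw 170.6 F [-1.21 -0.99  0.13] w 0.0004
force: [0.1, 0.2, 0.5]
width: 0.0006
t 13.5 p [ 0.668  -0.0225  0.1398] loc [0.0015 0.0078] yaw 170.6 F [0.05 0.15 0.49] w 0.0006
```

View pics/b4.png

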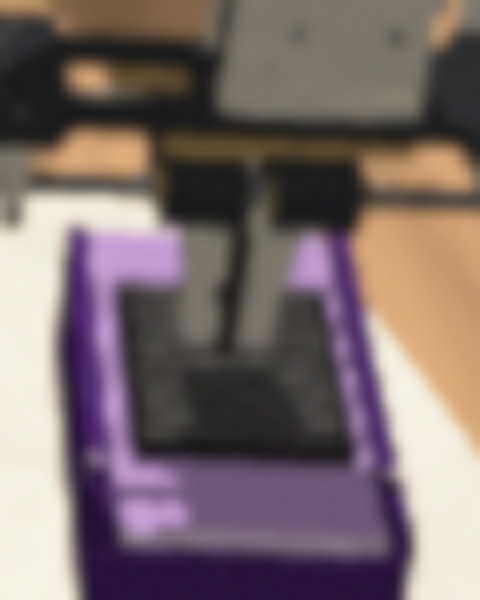

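```bash
for i in 1; do python3 -m handwheel '[[[0,0,0,0.001,0],[0,0,0,0.001,0]]]'|sed -n '2p;4p'; done; python3 -m handwheel '[[[0,0,0,0.001,0],[0,0,0,0.001,0]]]'|sed -n '2p;4p'
```

```text
eef_pos: [0.668, -0.0226, 0.1387]
force: [0.2, -0.1, -0.9]
eef_pos: [0.6679, -0.0226, 0.1374]
force: [-0.2, -0.4, -0.2]
```

```bash
python3 -m handwheel '[[[0,0,0,0.001,0],[0,0,0,0.001,0]]]'|sed -n '2p;4p';python3 s.py
```

```text
eef_pos: [0.6677, -0.0225, 0.1362]
force: [0.0, -0.3, -0.2]
t 14.05 p [ 0.6677 -0.0225  0.1362] loc [0.0015 0.0081] yaw 170.6 F [ 0.03 -0.29 -0.15] w 0.0006
```

```bash
python3 -m handwheel '[[[0,0,0,0.001,0],[0,0,0,0.001,0]]]'|sed -n '2p;4p';python3 s.py;python3 look.py side b5 325 150 385 225 8
```

```text
eef_pos: [0.6676, -0.0226, 0.1349]
force: [-0.3, 0.2, -0.1]
t 14.22 p [ 0.6676 -0.0226  0.1349] loc [0.0014 0.0082] yaw 170.6 F [-0.28  0.23 -0.06] w 0.0004
```

View pics/b5.png

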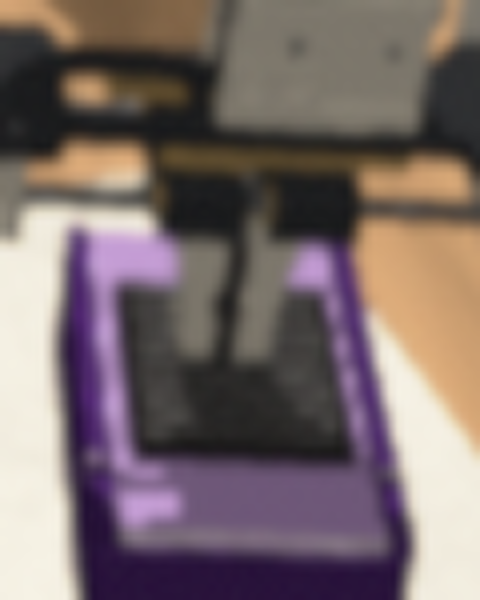

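```bash
python3 -m handwheel '[[[0,0,0,0.0006,0],[0,0,0,0.0006,0]]]'|sed -n '2p;4p'
```

```text
eef_pos: [0.6676, -0.0226, 0.1343]
force: [0.2, -0.3, -0.0]
```

```bash
python3 -m handwheel '[[[0,0,0,0.0006,0],[0,0,0,0.0006,0]]]'|sed -n '2p;4p'
```

```text
eef_pos: [0.6675, -0.0226, 0.1336]
force: [0.6, 0.6, 0.1]
```

```bash
python3 -m handwheel '[[[0,0,0,0.0006,0],[0,0,0,0.0006,0]]]'|sed -n '2p;4p'
```

```text
eef_pos: [0.6674, -0.0226, 0.1328]
force: [-0.4, -0.9, -0.0]
```

```bash
python3 -m handwheel '[[[0,0,0,0.0006,0],[0,0,0,0.0006,0]]]'|sed -n '2p;4p'
```

```text
eef_pos: [0.6673, -0.0226, 0.1321]
force: [-0.2, 0.3, -0.9]
```

```bash
python3 -m handwheel '[[[0,0,0,0.0006,0],[0,0,0,0.0006,0]]]'|sed -n '2p;4p'
```

```text
eef_pos: [0.6672, -0.0226, 0.1313]
force: [-0.6, 0.5, -0.3]
```

```bash
python3 -m handwheel '[[[0,0,0,0.0006,0],[0,0,0,0.0006,0]]]'|sed -n '2p;4p'
```

```text
eef_pos: [0.6672, -0.0226, 0.1306]
force: [0.2, -0.4, -0.2]
```

```bash
python3 look.py side b6 325 150 385 225 8;python3 s.py
```

```text
t 15.32 p [ 0.6672 -0.0226  0.1306] loc [0.0014 0.0087] yaw 170.6 F [-0.91  0.29 -0.1 ] w 0.0004
```

View pics/b6.png

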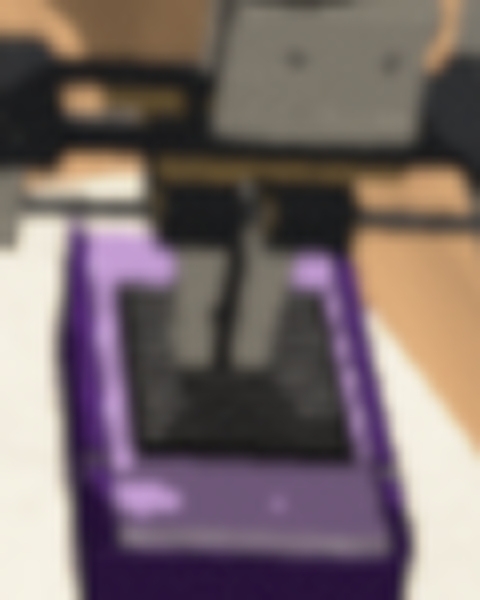

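```bash
python3 -m handwheel '[[[0,0,0,0.0006,0],[0,0,0,0.0006,0]]]'|sed -n '2p;4p'
```

```text
eef_pos: [0.6671, -0.0226, 0.1299]
force: [0.5, -0.5, 0.0]
```

```bash
python3 -m handwheel '[[[0,0,0,0.0006,0],[0,0,0,0.0006,0]]]'|sed -n '2p;4p'
```

```text
eef_pos: [0.667, -0.0226, 0.1291]
force: [-0.4, -0.1, -0.3]
```

```bash
python3 -m handwheel '[[[0,0,0,0.0006,0],[0,0,0,0.0006,0]]]'|sed -n '2p;4p'
```

```text
eef_pos: [0.6669, -0.0226, 0.1284]
force: [-0.5, -0.3, -0.6]
```

```bash
python3 -m handwheel '[[[0,0,0,0.0006,0],[0,0,0,0.0006,0]]]'|sed -n '2p;4p'
```

```text
eef_pos: [0.667, -0.0226, 0.1279]
force: [-0.8, 0.2, 0.7]
```

```bash
python3 -m handwheel '[[[0,0,0,0.0006,0],[0,0,0,0.0006,0]]]'|sed -n '2p;4p'
```

```text
eef_pos: [0.6671, -0.0226, 0.1278]
force: [-1.3, -0.3, 4.4]
```

```bash
python3 -m handwheel '[[[0,0,0,0.0006,0],[0,0,0,0.0006,0],[0,0,0,0.0006,0],[0,0,0,0.0006,0]]]'|sed -n '2p;4p'
```

```text
eef_pos: [0.6671, -0.0226, 0.1278]
force: [-1.9, 0.1, 6.1]
```

```bash
python3 -m handwheel '[[[0,0,0,0.0008,0],[0,0,0,0.0008,0],[0,0,0,0.0008,0],[0,0,0,0.0008,0]]]'|sed -n '2p;4p'; python3 s.py
```

```text
eef_pos: [0.6671, -0.0226, 0.1277]
force: [-3.1, 1.0, 6.6]
t 16.82 p [ 0.6671 -0.0226  0.1277] loc [0.0013 0.0087] yaw 170.6 F [-3.06  1.02  6.58] w 0.0003
```

```bash
python3 -m handwheel '[[[0,0,0,0.0009,0],[0,0,0,0.0009,0],[0,0,0.001,0.0009,0],[0,0,0.002,0.0009,0],[0,0,0.003,0.0009,0],[0,0,0.004,0.0009,0],[0,0,0.005,0.0009,0],[0,0,0.006,0.0009,0],[0,0,0.006,0.0009,0],[0,0,0.006,0.0009,0]]]'|sed -n '2p;4p'; python3 s.py;  python3 look.py side c1 325 170 385 240 8; python3 meas.py side pics/c1_full.png .151
```

```text
eef_pos: [0.668, -0.0173, 0.1277]
force: [-2.6, -1.9, 7.0]
t 17.65 p [ 0.668  -0.0173  0.1277] loc [0.0067 0.0086] yaw 170.6 F [-2.61 -1.9   6.98] w 0.0001
side pics/c1_full.png marks [[-0.0535, 26.5], [-0.0562, 33.0]] band [(np.float64(-0.0848), 21), (np.float64(-0.0852), 17), (np.float64(-0.0852), 20), (np.float64(-0.087), 24), (np.float64(-0.061), 22), (np.float64(-0.0614), 14)]
```

View pics/c1.png

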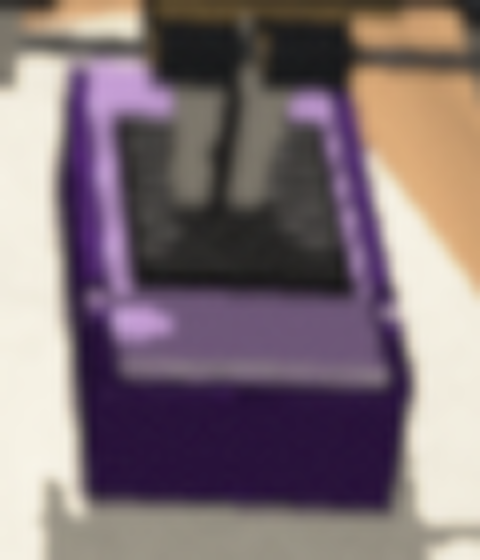

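```bash
python3 -m handwheel '[[[0,0,0.0005,0.0009,0],[0,0,0.0015,0.0009,0],[0,0,0.003,0.0009,0],[0,0,0.0045,0.0009,0],[0,0,0.006,0.0009,0],[0,0,0.0075,0.0009,0],[0,0,0.009,0.0009,0],[0,0,0.0105,0.0009,0],[0,0,0.012,0.0009,0],[0,0,0.013,0.0009,0],[0,0,0.013,0.0009,0]]]'|sed -n '2p;4p'; python3 s.py;  python3 look.py side c2 325 170 385 240 8
```

```text
eef_pos: [0.6701, -0.0051, 0.1277]
force: [-3.0, -1.6, 8.0]
t 18.62 p [ 0.6701 -0.0051  0.1277] loc [0.0191 0.0085] yaw 170.6 F [-3.04 -1.63  7.99] w 0.0004
```

View pics/c2.png

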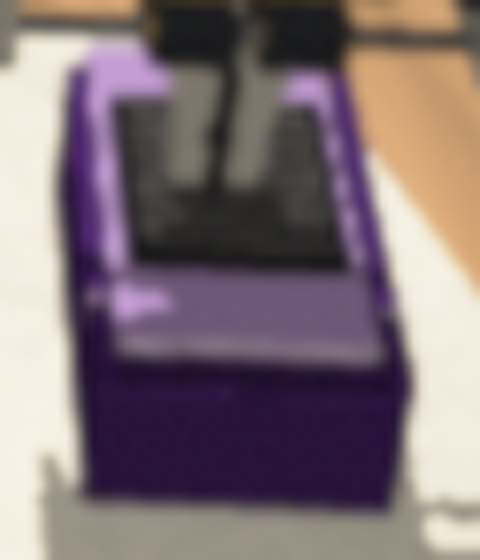

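```bash
python3 -m handwheel '[[[0,0,0.0005,0.0008,0],[0,0,0.0015,0.0008,0],[0,0,0.003,0.0008,0],[0,0,0.0045,0.0008,0],[0,0,0.006,0.0008,0],[0,0,0.0075,0.0008,0],[0,0,0.009,0.0008,0],[0,0,0.0105,0.0008,0],[0,0,0.0115,0.0008,0],[0,0,0.0115,0.0008,0],[0,0,0.0115,0.0008,0]]]'|sed -n '2p;4p'; python3 s.py;  python3 look.py side c3 325 170 385 240 8;python3 look.py top c4 255 132 328 190 10
```

```text
eef_pos: [0.672, 0.0057, 0.1277]
force: [-4.2, -1.5, 6.8]
t 19.58 p [0.672  0.0057 0.1277] loc [0.0301 0.0084] yaw 170.6 F [-4.17 -1.52  6.77] w 0.0002
```

View pics/c3.png

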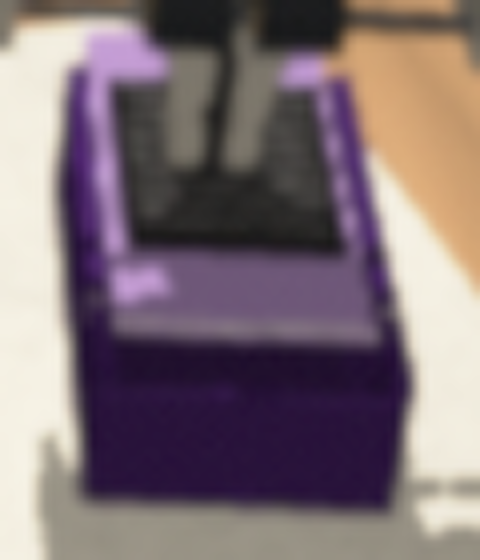

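View pics/c4.png

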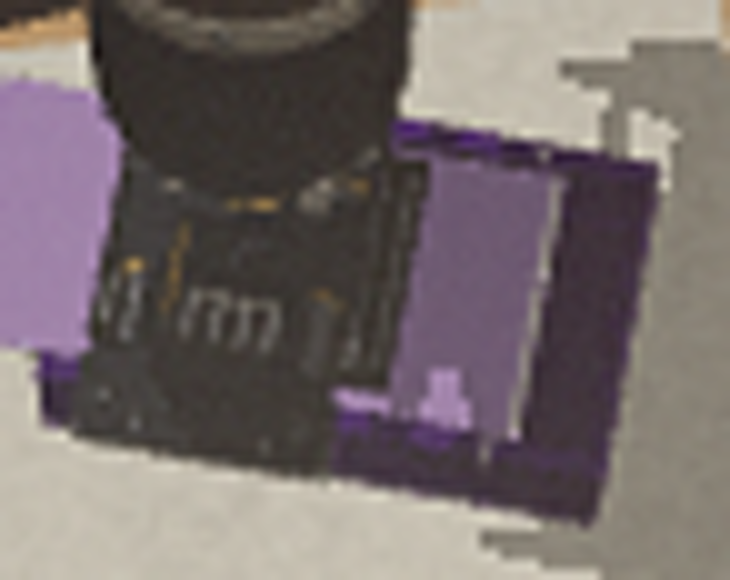

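Run:
```python
from meas import *
go('top','pics/c4_full.png',.151,-.085,-.035)
go('side','pics/c3_full.png',.151,-.085,-.035)
```

```text
top pics/c4_full.png marks [[-0.0539, 43.0], [-0.0556, 62.5]] band [(np.float64(-0.0616), 50), (np.float64(-0.0622), 54), (np.float64(-0.0613), 56), (np.float64(-0.061), 57), (np.float64(-0.0394), 26), (np.float64(-0.0437), 26)]
side pics/c3_full.png marks [[-0.0537, 13.5], [-0.0561, 17.5]] band [(np.float64(-0.062), 18), (np.float64(-0.0623), 20), (np.float64(-0.0625), 22), (np.float64(-0.0611), 16), (np.float64(-0.0393), 9), (np.float64(-0.0403), 10)]
```

```bash
python3 -m handwheel '[[[0,0,0.0005,0.0009,0],[0,0,0.0015,0.0009,0],[0,0,0.0025,0.0009,0],[0,0,0.0035,0.0009,0],[0,0,0.0045,0.0009,0],[0,0,0.0055,0.0009,0],[0,0,0.0065,0.0009,0],[0,0,0.0075,0.0009,0],[0,0,0.0085,0.0009,0],[0,0,0.0085,0.0009,0],[0,0,0.0085,0.0009,0]]]'|sed -n '2p;4p'; python3 s.py;  python3 look.py side c5 325 170 385 240 8;python3 look.py top c6 255 132 328 190 10
python3 - <<'E'
from meas import *
go('top','pics/c6_full.png',.151,-.075,-.035)
go('side','pics/c5_full.png',.151,-.075,-.035)
E
```

```text
eef_pos: [0.6733, 0.0135, 0.1277]
force: [-1.7, -1.8, 7.2]
t 20.6 p [0.6733 0.0135 0.1277] loc [0.0379 0.0083] yaw 170.6 F [-1.75 -1.78  7.16] w 0.0003
top pics/c6_full.png marks [[-0.0536, 41.0], [-0.0557, 60.5]] band [(np.float64(-0.054), 71), (np.float64(-0.0536), 42), (np.float64(-0.0541), 59), (np.float64(-0.0538), 52), (np.float64(-0.0527), 56), (np.float64(nan), 0)]
side pics/c5_full.png marks [[-0.0538, 13.0], [-0.0561, 17.5]] band [(np.float64(-0.0534), 17), (np.float64(-0.0536), 17), (np.float64(-0.0541), 18), (np.float64(-0.0528), 17), (np.float64(nan), 0), (np.float64(-0.038), 2)]meas.py:11: RuntimeWarning: invalid value encountered in scalar divide
  return (xs[w]*q).sum()/q.sum(),q.max()
```

View pics/c6.png

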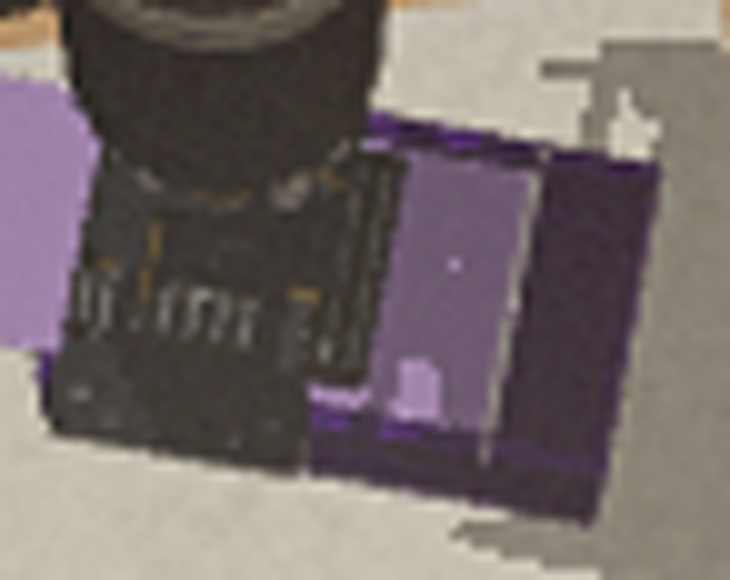

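```bash
python3 -m handwheel '[[[0,0,0,-0.001,0],[0,0,0,-0.004,0],[0,0,0,-0.015,0],[0,0,0,-0.04,0],[0,0,0,-0.08,0],[0,-0.04,0,-0.12,0],[0,-0.08,0.03,-0.15,0],[0,-0.08,0.07,-0.15,0],[0,-0.08,0.11,-0.15,0],[0,-0.08,0.15,-0.15,0],[0,-0.08,0.19,-0.15,0],[0,-0.08,0.22,-0.15,0],[0,-0.08,0.22,-0.15,0]]]'|sed -n '2p;4p'; python3 look.py side d1 230 160 390 270 5;python3 look.py top d2 220 132 340 260 4.5
python3 - <<'E'
from meas import *
go('top','pics/d2_full.png',.151,-.075,-.035)
go('side','pics/d1_full.png',.151,-.075,-.035)
E
```

```text
eef_pos: [0.7889, 0.2266, 0.273]
force: [-1.4, 0.1, -2.0]
top pics/d2_full.png marks [[-0.0539, 79.5], [-0.0558, 59.5]] band [(np.float64(-0.0541), 68), (np.float64(-0.0536), 43), (np.float64(-0.054), 57), (np.float64(-0.0538), 61), (np.float64(-0.0527), 92), (np.float64(-0.0537), 72)]
side pics/d1_full.png marks [[-0.0535, 24.5], [-0.0557, 20.5]] band [(np.float64(-0.0533), 16), (np.float64(-0.0537), 16), (np.float64(-0.0539), 18), (np.float64(-0.0384), 2), (np.float64(-0.0523), 26), (np.float64(-0.0526), 26)]
```

View pics/d1.png

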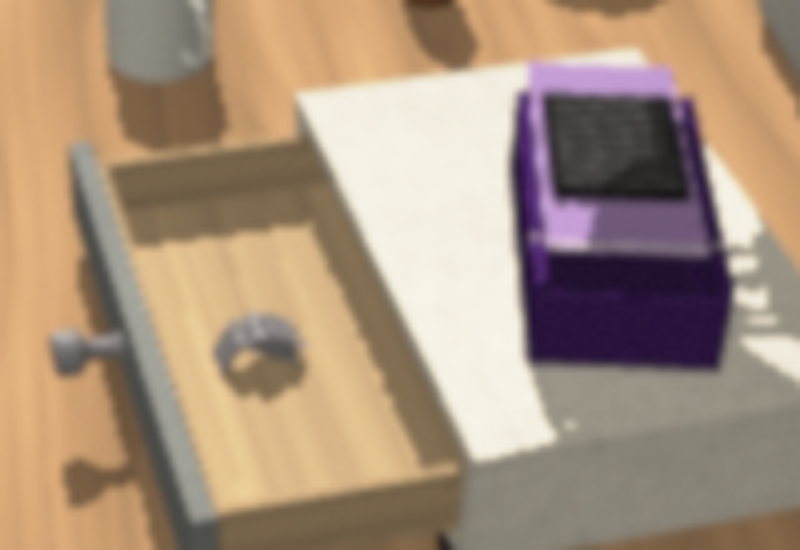

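View pics/d2.png

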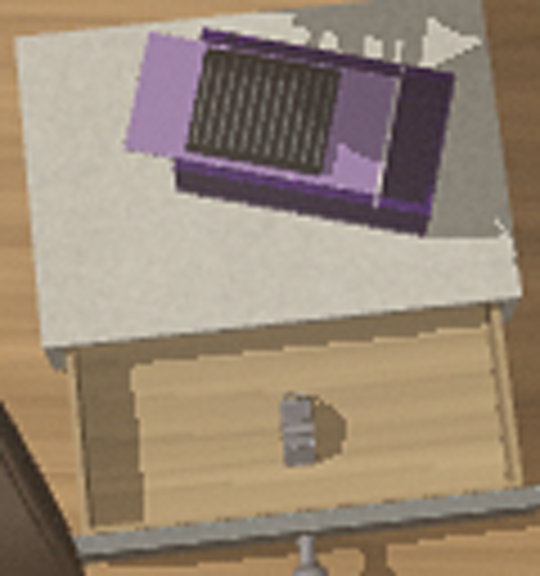

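```bash
python3 -m handwheel '[[[0,0,0,0,0],[0,0,0,0,0],[0,0,0,0,0],[0,0,0,0,0],[0,0,0,0,0]]]'|sed -n '1,4p'; python3 -c "
from station import arm
print(arm.job_done())"
```

```text
t: 22.3
eef_pos: [0.789, 0.2202, 0.2749]
ee_rot: [-3.132, -0.007, 2.98]
force: [-0.3, -0.5, 0.1]
the job is handed in; nothing more can be done
None
```

The job is done and handed in at about 22 s. I lifted the chrome clip off the lid and released it near the middle of the open tray drawer. Then I pressed the rubber grip with a closed fingertip (about 6.5 to 8 N) and slid the lid about 36.5 mm, and let go.

**Last checks, after letting go:**
- **Lid:** its trailing edge lies within about 1 mm of the vent line in both cameras. The top view puts the edge at -55.2 mm and the marks at -54.9 mm.
- **Box:** its vent marks measured in the same place before and after, so the box has not shifted measurably.
- **Clip and drawer:** the clip is lying in the tray. By eye the drawer has not moved; it was about 120 mm open when I measured it at the start.
- **Robot:** clear of everything I could see, with only noise in the force reading. I did not measure the bystanders again, but the arm stayed well clear of them.

**One disagreement:** the real fingertips sat about 22 mm above the reported TCP and about 5 mm to one side. My first closing on the clip met nothing because of this, and I corrected it from the pictures and by touch. The side view read the lid's remaining travel about 1 mm shorter than the top view at first; by the end the two agreed to within about 0.5 mm.

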